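Ease the gauge case lid shut on a finger

TASK

The lid of the wooden gauge case stands open, leaning back past upright on a hinge that will not hold it. Push it over forwards with a fingertip from behind, catch it on a finger of the open hand as it tips over, before it gathers speed, and lower it gently on the finger until the case is fully shut, then take the hand away; the lid must not drop or slam. Do not pinch the lid, do not lift or shove the case, and leave the things beside it alone.

Things in the scene. Friction and masses are not known exactly. Their poses are not given: they have to be found in the camera images.
- case: Wooden gauge case, 160 mm wide (its x), 100 mm deep (y), 44 mm high when shut, 1.2 kg, loose on the bench. Origin: centre of its underside; +y points to its front (towards the robot, turned up to about 45 degrees), z up. The hinge runs along its x at the back upper edge. The lower box is 30 mm high, its front face at y = +51 mm; the lid shuts onto it.
- hinge (a point): Middle of the lid's hinge axis, at the case's back upper edge: case frame (0, -50, 31) mm.
- lip (a point): On the lid: middle of the underside's front edge of the smooth brass thumb plate (44 mm wide, 3 mm thick, fixed on the lid's outer face, reaching 18 mm past the lid's front edge). Lid shut: at case frame (0, 69, 43) mm, bench free below it; 120 mm from the hinge axis. The lid is 160 x 100 x 12 mm. Lid upright: the plate is its top. Axes turn with the lid, as the case's when shut.
- case_lid (a joint): Lid angle in rad: 0 shut, 1.57 upright, 1.83 leaning back on its stop, where it starts. The lid and plate weigh about 0.14 kg; the hinge has almost no friction and only light damping (let go, it falls shut in under a second). Pushed forward below about 1.4 rad the lid tips over and falls by itself.
- block: Bystander: plain steel gauge block, 30 mm cube, origin at the centre of its underside.
- mic: Bystander: micrometer, 122 x 49 x 18 mm, lying on the bench, origin at the centre of its underside.
- bush: Bystander: steel guide bush, 38 mm across its collar, 42 mm high, upright; origin at the centre of its underside.

How it is judged:
By the outcome, as a careful person would: the job done as asked, in the order asked, and still so for the second after the job is handed in, with the robot touching nothing.
It also fails if it takes over 51 s, if anything falls off the work surface, if the arm or the gripper's body presses on something with over 40 N, if the wrist force passes 120 N, or if a joint passes its speed limit or range.

ROBOT

A 7-joint arm with a two-finger parallel gripper is mounted at the origin on a cart in front of the work surface, level with it; the furniture and walls round the work are solid. World frame = base frame: x ahead of the robot, y to its left, z up, the work surface at z = 0. Lengths are in m, angles in rad, forces in N, time in s.
With the tool pointing down it reaches from about 0.35 to 0.9 m from the base axis. Payload 7.2 kg.
Tool frame: the origin (TCP) lies at the very end of the fingers, on their centre line; the grasp point (between the pads) lies r.grip_depth behind it (r.grip_depth is the distance from the TCP to the grasp point, in m); z points along the fingers, y is the direction in which the jaws open and shut (so a half turn about z gives the same grasp; the last joint's range is limited). The gripper opens to 88 mm and grips with 3 to 60 N. Pads are 20 mm wide; open, the fingers measure 115 mm over their backs; the gripper's body (75 mm by 178 mm) begins 61 mm behind the grasp point.
Start: joints at [-1.222, 0.411, -0.013, 1.596, 0.006, 1.134, -0.082], TCP at [0.253, 0.571, 0.223] pointing down, gripper open.
Joint ranges: [-2.95, 2.95], [-0.29, 1.99], [-1.47, 1.44], [0.14, 2.54], [-1.03, 4.17], [0.13, 1.85], [-2.86, 2.86]. Speed limits (rad/s): [2.39, 2.39, 3.01, 3.01, 3.14, 3.14, 3.14].

INTERFACE

Orientations are given as [roll, pitch, yaw] about the fixed x, y, z axes, in that order (R = Rz(yaw) Ry(pitch) Rx(roll)).
In Python, from cell import r, vision gives the robot as it stands.
- The arm moves only by the tool servo_tool, never from a script. Its arguments are lists of equal length, an entry for each row: "grip": the opening, from -1 (shut) to 1 (fully open); "xyz": the shift along the tool's x, y, z in cm, a list of three; "turn": the turn about the tool's z in rad. In form: {"grip": [grip, ...], "xyz": [[tx, ty, tz], ...], "turn": [turn, ...]}. A call has 1 to 20 rows; each row shifts and turns the commanded pose from where the row before left it, along the tool's axes as they then stand; what a row does not reach is not made up. A row lasts 1/8 s, in which the tool goes at most 62.5 mm and 10.7 degrees, less where a joint would pass 70% of its speed; a pose out of reach is approached as far as the arm can. A call is refused whole if a number of a shift passes 6.25 or a number of a turn 0.188, either way. A call with a gripper value outside its range is refused whole. The fingers move at their own pace and stop on an object; the grip force is fixed at half the most. Time passes only in rows, so rows that do not move let the fingers close. It gives the time, the measured TCP pose, the force and the opening at its end, in the units of the state.
- r.read_state(): the state, without advancing time (a new reading comes with each control period).
- vision.snapshot(name): name is "scene" or "top"; returns the picture (384x512x3 uint8, red, green, blue); there is no depth.
- vision.get_calibration(name): a dict with "K" (3x3 intrinsics, pixels), "extrinsics" (4x4, takes a point from camera to world coordinates). Camera axes: x right, y down, z forward; pixel columns grow to the right and rows downward; lengths in m; the calibration is good to about 2 mm. A picture is of the moment at which its call begins. get_calibration takes no time and is no camera call.
- r.close_job(): hands the job in, once; it reports no verdict.
The state is a dict: "clock": time; "joint_positions": joint angles; "qvel": joint speeds; "tau": joint torques, N m; "tcp_pos": TCP position; "orientation": TCP orientation; "force": force on the tool from outside, world axes, zero at the start; "ft_torque": the same for the moment, N m; "grip_width": finger opening in m.
Only numpy, scipy, OpenCV 4.12 (cv2) and the standard library are available. Lean on these libraries where they do the work, as an engineer would, in place of code of your own. Each camera call takes 0.05 s, during which the arm holds its last target.

## Working session

There is one attempt and no reset: what is moved stays moved. The work goes in short steps, Python scripts to look and compute and a tool call to move; the robot and the scene stay as the last step left them, time stands still between calls to the robot, and variables do not carry over. Pictures are saved under pics/ and viewed, and the job is handed in when it is done.

Besides the shell and the picture viewer there is one more tool, called after ">>>" as name(argument=value, ...) on one line, values as JSON. servo_tool: Moves the arm, as the interface text tells. Its arguments: {"type":"object","properties":{"grip":{"type":"array","items":{"type":"number"}},"xyz":{"type":"array","items":{"type":"array","items":{"type":"number"}}},"turn":{"type":"array","items":{"type":"number"}}},"required":["grip","xyz","turn"]}

```bash
mkdir -p pics; ls; python3 - <<'E'
from cell import r, vision
import cv2,numpy as np
np.set_printoptions(precision=4,suppress=True)
for n in ("scene","top"):
    im=vision.snapshot(n); cv2.imwrite(f"pics/{n}0.png",cv2.resize(im[:,:,::-1],(800,600),interpolation=cv2.INTER_CUBIC)); cv2.imwrite(f"pics/raw_{n}0.png",im[:,:,::-1])
    c=vision.get_calibration(n); print(n,c["K"],c["extrinsics"])
print(r.read_state(), r.grip_depth)
E
```

```text
pics
scene [[372.5273   0.     258.418 ]
 [  0.     372.5273 195.6724]
 [  0.       0.       1.    ]] [[ 0.7618 -0.396   0.5128  0.134 ]
 [-0.6478 -0.4528  0.6126 -0.3185]
 [-0.0104 -0.7988 -0.6015  0.5565]
 [ 0.      0.      0.      1.    ]]
top [[355.9986   0.     255.3228]
 [  0.     355.9986 187.8583]
 [  0.       0.       1.    ]] [[-0.0103 -0.9848  0.1736  0.3959]
 [-0.9997  0.0066 -0.0219  0.2373]
 [ 0.0205 -0.1738 -0.9846  0.8995]
 [ 0.      0.      0.      1.    ]]
{'clock': 0.1, 'joint_positions': array([-1.2222,  0.4118, -0.0127,  1.5969,  0.0056,  1.1343, -0.0822]), 'qvel': array([ 0.0018, -0.0008, -0.0009, -0.0031,  0.    ,  0.0017,  0.0012]), 'tau': array([  0.0024, -58.9092,   0.6438, -29.1709,  -0.0538,   0.0145,
         0.    ]), 'tcp_pos': array([0.2529, 0.5711, 0.2219]), 'orientation': array([-3.1402,  0.0001,  2.7248]), 'force': array([-0.2569,  0.5388,  0.0273]), 'ft_torque': array([-0.0291,  0.0026,  0.0037]), 'grip_width': 0.08779392685306688} 0.0187
```

View pics/scene0.png

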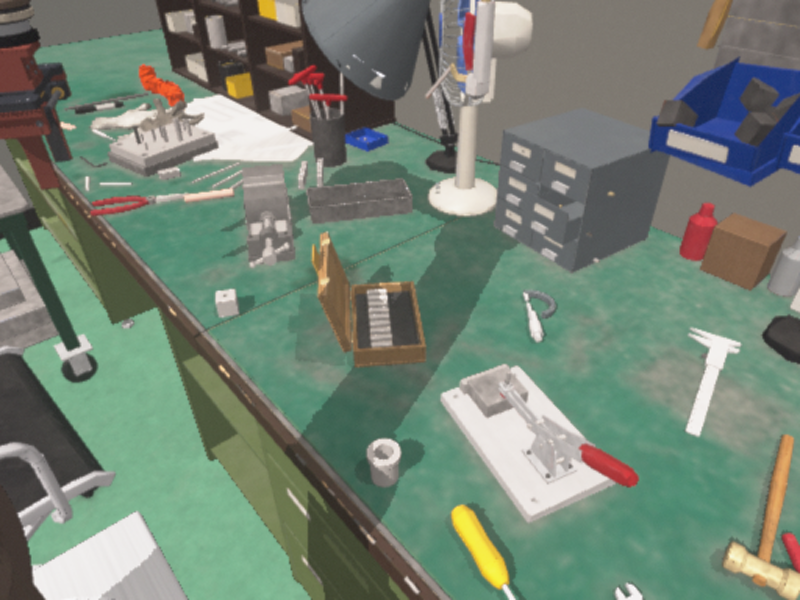

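View pics/top0.png

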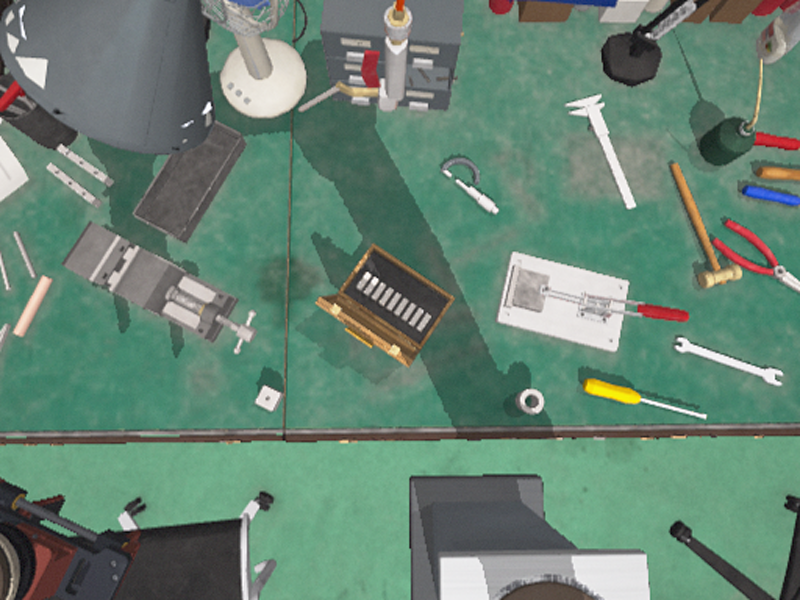

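```bash
python3 - <<'E'
import cv2
a=cv2.imread("pics/raw_top0.png")[145:245,190:300]; cv2.imwrite("pics/tc.png",cv2.resize(a,None,fx=7,fy=6,interpolation=cv2.INTER_CUBIC) if 0 else cv2.resize(a,None,fx=6,fy=6,interpolation=cv2.INTER_CUBIC))
a=cv2.imread("pics/raw_scene0.png")[140:240,180:290]; cv2.imwrite("pics/sc.png",cv2.resize(a,None,fx=6,fy=6,interpolation=cv2.INTER_CUBIC))
E
```

```text
(no output)
```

View pics/tc.png

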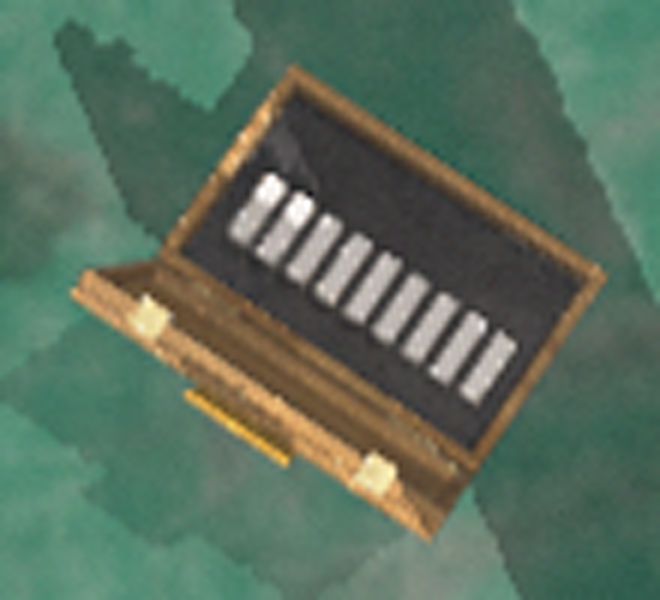

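View pics/sc.png

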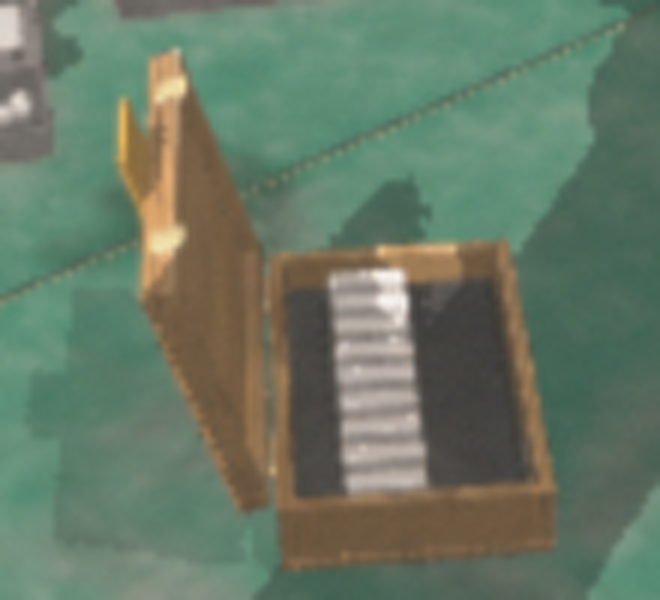

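```bash
cat > h.py <<'E'
import numpy as np
from cell import r,vision
from scipy.optimize import least_squares
C={n:vision.get_calibration(n) for n in("top","scene")}
def proj(n,P):
    c=C[n];E=np.linalg.inv(c["extrinsics"]);p=E[:3,:3]@np.asarray(P)+E[:3,3];q=c["K"]@p;return q[:2]/q[2]
def ray(n,uv,z):
    c=C[n];E=c["extrinsics"];d=E[:3,:3]@np.linalg.solve(c["K"],[uv[0],uv[1],1]);t=(z-E[2,3])/d[2];return E[:3,3]+t*d
off={"top":(190,145),"scene":(180,140)}
def raw(n,c,o=None):
    o=o or off[n];return np.array([o[0]+(c[0]+.5)/6-.5,o[1]+(c[1]+.5)/6-.5])
def W(p,x,P):
    c,s=np.cos(p[2]),np.sin(p[2]);return np.array([p[0]+c*P[0]-s*P[1],p[1]+s*P[0]+c*P[1],P[2]])
def lid(P,th): # point given shut, case frame
    y,z=P[1]+.05,P[2]-.031;c,s=np.cos(th),np.sin(th)
    return np.array([P[0],-.05+c*y-s*z,.031+s*y+c*z])
E
python3 - <<'E'
from h import *
np.set_printoptions(precision=4,suppress=True)
for c in[(293,68),(605,272),(470,468),(170,250)]:print("top",ray("top",raw("top",c),.03))
for c in[(508,243),(552,488),(282,500),(272,250)]:print("sc",ray("scene",raw("scene",c),.03))
# front dir approx +x ; case x = f rotated -90 
obs=[("top",(293,68),(-.08,.051,.03)),("top",(605,272),(.08,.051,.03)),
("scene",(508,243),(-.08,.051,.03)),("scene",(552,490),(.08,.051,.03)),("scene",(282,500),(.08,-.05,.03)),("scene",(272,250),(-.08,-.05,.03)),("top",(470,468),(.08,-.05,.03))]
lo=[("top",(185,393),(-.022,.069,.045)),("top",(290,466),(.022,.069,.045)),("top",(72,292),(-.08,.05,.044)),("top",(432,540),(.08,.05,.044)),("scene",(122,97),(-.022,.069,.045))]
def f(p,full=True):
    e=[proj(n,W(p,0,P))-raw(n,c) for n,c,P in obs]
    e+=[proj(n,W(p,0,lid(np.array(P),p[3])))-raw(n,c) for n,c,P in lo]
    return np.ravel(e)
s=least_squares(f,[.4,.2,-1.0,1.83],loss="soft_l1");print(s.x,f(s.x).reshape(-1,2))
p=s.x
print("hinge",W(p,0,(0,-.05,.031)),"lip",W(p,0,lid(np.array((0,.069,.043)),p[3])),"lipshut",W(p,0,(0,.069,.043)))
for n,uv in (("block",(267,398)),("bush",(531,400)),("mic",(470,187))):
    print(n,ray("top",np.array(uv)*.64,.03))
E
```

```text
top [0.6312 0.2597 0.03  ]
top [0.5435 0.1308 0.03  ]
top [0.463  0.1881 0.03  ]
top [0.5539 0.3106 0.03  ]
sc [0.6355 0.2573 0.03  ]
sc [0.5456 0.1302 0.03  ]
sc [0.4685 0.1887 0.03  ]
sc [0.5588 0.3178 0.03  ]
[ 0.5489  0.2229 -2.1794  1.8409] [[ 0.123  -2.0218]
 [ 1.0889 -0.6073]
 [-0.2389 -0.4901]
 [ 0.4571  0.2824]
 [-1.5955  1.9745]
 [-1.5166  0.9139]
 [ 0.9332  0.3515]
 [ 0.0201 -0.676 ]
 [-0.5308 -1.1903]
 [-0.5087  0.0114]
 [-0.322   0.0083]
 [-0.4113  0.4857]]
hinge [0.5079 0.2515 0.031 ] lip [0.4723 0.2762 0.1425] lipshut [0.6055 0.1834 0.043 ]
block [0.3884 0.4214 0.03  ]
bush [0.3811 0.0158 0.03  ]
mic [0.7267 0.099  0.03  ]
```

>>> servo_tool(grip=[1,1,1,1,1,1,1,1,1,1], xyz=[[-1,0,-6],[-1,0,-6],[-1,0,-6],[-1,0,-6],[-1,0,-6],[-1,0,-6],[-1,0,-6],[-1,0,-6],[-1,0,-6],[-1,0,-6]], turn=[0,0,0,0,0,0,0,0,0,0])

```text
clock: 1.35
tcp_pos: [0.3143, 0.4808, 0.672]
orientation: [2.934, 0.026, 2.722]
force: [-0.1, 0.2, 0.0]
grip_width: 0.0879
```

>>> servo_tool(grip=[1,1,1,1,1,1], xyz=[[0,0,0],[0,0,-6],[0,0,-6],[0,0,-6],[0,0,-6],[0,0,0]], turn=[0,0,0,0,0,0])

```text
clock: 2.1
tcp_pos: [0.2794, 0.4335, 0.7552]
orientation: [2.779, 0.046, 2.726]
force: [0.6, -1.1, 0.6]
grip_width: 0.0879
```

```bash
python3 -c "
from cell import r;s=r.read_state();print(s['joint_positions'],s['tcp_pos'],s['orientation'])"
```

```text
[-1.72290351  0.01680865  0.6480521   0.91037611  0.00536722  1.85235515
  0.08897065] [0.27939455 0.43345344 0.75516311] [2.77861296 0.04614144 2.72564838]
```

```bash
python3 - <<'E'
from h import *
import cv2
np.set_printoptions(precision=3,suppress=True)
for n in ("scene","top"):
    im=vision.snapshot(n); cv2.imwrite(f"pics/{n}1.png",cv2.resize(im[:,:,::-1],(800,600),interpolation=cv2.INTER_CUBIC))
for z in (0.,.3,.5,.7): print(z,ray("scene",np.array((40,100))*.64,z),ray("scene",np.array((20,20))*.64,z) ,ray("top",np.array((60,540))*.64,z),ray("top",np.array((10,590))*.64,z))
E
```

```text
0.0 [0.448 1.778 0.   ] [0.697 3.15  0.   ] [0.181 0.732 0.   ] [0.112 0.798 0.   ]
0.3 [0.279 0.648 0.3  ] [0.394 1.28  0.3  ] [0.253 0.567 0.3  ] [0.207 0.611 0.3  ]
0.5 [ 0.166 -0.106  0.5  ] [0.191 0.034 0.5  ] [0.301 0.457 0.5  ] [0.27  0.486 0.5  ]
0.7 [ 0.053 -0.859  0.7  ] [-0.011 -1.213  0.7  ] [0.348 0.347 0.7  ] [0.333 0.362 0.7  ]
```

View pics/scene1.png

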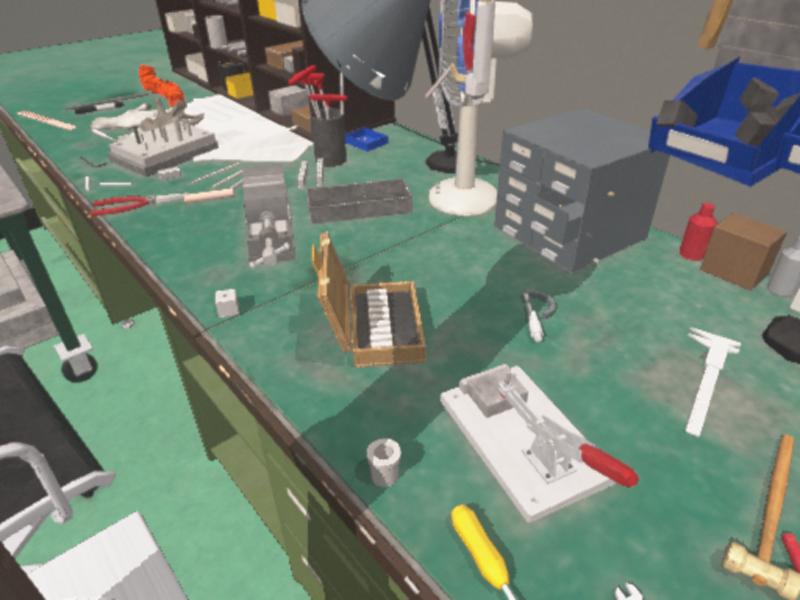

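View pics/top1.png

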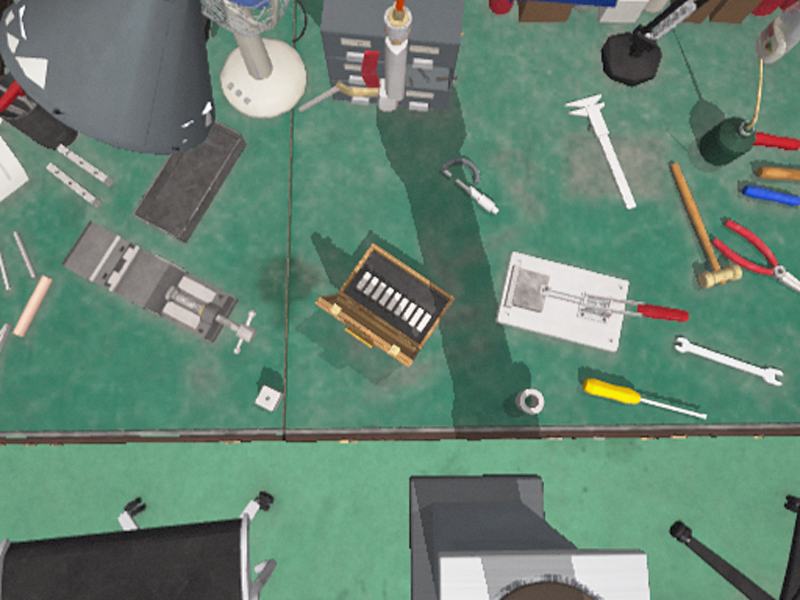

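```bash
cat >> h.py <<'E'
from scipy.spatial.transform import Rotation as Ro
def Rt(s=None):
    s=s or r.read_state();return Ro.from_euler("xyz",s["orientation"]).as_matrix()
def go(target=None,d=None,n=1):
    s=r.read_state();R=Rt(s);d=np.asarray(target)-s["tcp_pos"] if target is not None else np.asarray(d)
    print("cm tool total",np.round(R.T@d*100,2),"per row",np.round(R.T@d*100/n,2))
def st():
    s=r.read_state();R=Rt(s);np.set_printoptions(precision=3,suppress=True)
    print(s["clock"],"q",s["joint_positions"],"tcp",s["tcp_pos"],"\nR",R.tolist() if 0 else R,"tilt az",np.degrees(np.arctan2(R[1,2],R[0,2])),"tilt",np.arccos(-R[2,2]),"F",s["force"],s["ft_torque"],s["grip_width"])
E
python3 -c "
from h import *
st();go([-.1,.46,.74]);go(target=[-.38,.3,.74]);go(d=[-.48,-.16,0])"
```

```text
2.2 q [-1.718  0.019  0.654  0.912  0.005  1.852  0.09 ] tcp [0.284 0.431 0.754] 
R [[-0.91   0.372  0.186]
 [ 0.413  0.859  0.303]
 [-0.047  0.352 -0.935]] tilt az 58.453987378125284 tilt 0.36289606755183185 F [-0.486  0.445  0.355] [-0.289  0.146 -0.018] 0.08780067551647848
cm tool total [ 36.16 -12.29  -4.99] per row [ 36.16 -12.29  -4.99]
cm tool total [ 55.02 -36.44 -15.03] per row [ 55.02 -36.44 -15.03]
cm tool total [ 37.06 -31.58 -13.75] per row [ 37.06 -31.58 -13.75]
```

>>> servo_tool(grip=[1,1,1,1,1,1,1,1,1,1,1,1,1], xyz=[[5.2,-1.7,-0.7],[5.2,-1.7,-0.7],[5.2,-1.7,-0.7],[5.2,-1.7,-0.7],[5.2,-1.7,-0.7],[5.2,-1.7,-0.7],[5.2,-1.7,-0.7],[3.1,-4,-1.7],[3.1,-4,-1.7],[3.1,-4,-1.7],[3.1,-4,-1.7],[3.1,-4,-1.7],[3.1,-4,-1.7]], turn=[0,0,0,0,0,0,0,0,0,0,0,0,0])

```text
clock: 3.82
tcp_pos: [-0.2495, 0.3086, 0.6854]
orientation: [2.724, 0.008, 2.728]
force: [-0.0, 0.3, -0.4]
grip_width: 0.0879
```

```bash
python3 -c "
from h import *
st();go(d=[-.04,.03,.3]);go(target=[-.38,.3,.9])"
```

```text
3.825 q [-0.919 -0.29  -1.215  1.164  0.083  1.852 -0.961] tcp [-0.249  0.309  0.685] 
R [[-0.916  0.365  0.17 ]
 [ 0.402  0.838  0.368]
 [-0.008  0.405 -0.914]] tilt az 65.29286187474504 tilt 0.41757702160544935 F [-0.019  0.318 -0.401] [-0.321  0.189 -0.005] 0.08793430638400525
cm tool total [  4.64  13.22 -27.  ] per row [  4.64  13.22 -27.  ]
cm tool total [ 11.44   3.22 -22.15] per row [ 11.44   3.22 -22.15]
```

>>> servo_tool(grip=[1,1,1,1,1], xyz=[[2.9,0.8,-5.5],[2.9,0.8,-5.5],[2.9,0.8,-5.5],[2.9,0.8,-5.5],[0,0,0]], turn=[0,0,0,0,0])

```text
clock: 4.45
tcp_pos: [-0.3251, 0.3185, 0.77]
orientation: [2.616, -0.138, 2.804]
force: [0.1, 1.5, -0.3]
grip_width: 0.0877
```

```bash
python3 -c "
from h import *
st();go(d=[-.04,.03,.1])"
```

```text
4.45 q [-0.696 -0.291 -1.464  0.91   0.073  1.853 -0.986] tcp [-0.325  0.319  0.77 ] 
R [[-0.934  0.352  0.053]
 [ 0.328  0.793  0.513]
 [ 0.138  0.497 -0.857]] tilt az 84.04428176416098 tilt 0.5414895467240157 F [ 0.127  1.524 -0.323] [-0.485  0.028  0.036] 0.08766640003541767
cm tool total [ 6.1   5.94 -7.25] per row [ 6.1   5.94 -7.25]
```

>>> servo_tool(grip=[1,1,1,1,1], xyz=[[4,3,-4],[4,3,-4],[4,3,-4],[4,3,-4],[0,0,0]], turn=[0,0,0,0,0])

```text
clock: 5.08
tcp_pos: [-0.3265, 0.3444, 0.8688]
orientation: [2.519, -0.279, 2.896]
force: [0.2, 0.3, 0.5]
grip_width: 0.0877
```

```bash
python3 -c "
from h import *
st();go(d=[-.04,.03,.1]);print(Rt()[:,2]@np.array([-.82,.572,0]))"
```

```text
5.075 q [-0.488 -0.291 -1.464  0.67  -0.074  1.853 -0.854] tcp [-0.327  0.344  0.869] 
R [[-0.933  0.353 -0.075]
 [ 0.234  0.749  0.62 ]
 [ 0.275  0.561 -0.781]] tilt az 96.85911285693547 tilt 0.6746730196733369 F [0.22  0.345 0.524] [-0.498 -0.077 -0.02 ] 0.08767177765155147
cm tool total [ 7.18  6.44 -5.65] per row [ 7.18  6.44 -5.65]
0.4159099788774793
```

```bash
cat >> h.py <<'E'
import json
def plan(wps,turn=0.,grip=1.0,step=.058,tmax=.18,g0=None,dec=1,minrows=0):
    """wps list of world targets; turn spread evenly. Prints a servo call"""
    s=r.read_state();R=Rt(s);p=s["tcp_pos"].copy();rows=[];T=[]
    pts=[];q=p
    for w in wps:
        w=np.asarray(w,float);n=max(1,int(np.ceil(np.linalg.norm(w-q)/step)),minrows)
        pts+= [q+(w-q)*(k+1)/n for k in range(n)];q=w
    nt=int(np.ceil(abs(turn)/tmax-1e-9)) if turn else 0
    for i,w in enumerate(pts):
        d=np.round(R.T@(w-p)*100,dec);rows.append(d.tolist());p=p+R@d/100
        a=round(turn/nt,3) if i<nt else 0.;T.append(a);R=R@Ro.from_rotvec([0,0,a]).as_matrix()
    print(json.dumps({"grip":[grip]*len(rows),"xyz":rows,"turn":T}),len(rows),"end",np.round(p,4))
E
python3 -c "
from h import *
plan([[0,.5,.65],[.3,.42,.5]],turn=-1.17)"
```

```text
{"grip": [1.0, 1.0, 1.0, 1.0, 1.0, 1.0, 1.0, 1.0, 1.0, 1.0, 1.0, 1.0, 1.0, 1.0], "xyz": [[-4.1, 1.4, 3.0], [-4.3, 0.6, 3.1], [-4.3, -0.0, 3.0], [-4.2, -0.8, 3.0], [-4.1, -1.5, 3.1], [-3.8, -2.1, 3.0], [-3.3, -2.7, 3.1], [-2.9, -3.3, 3.0], [-1.6, -5.4, 0.8], [-1.7, -5.5, 0.7], [-1.6, -5.4, 0.8], [-1.6, -5.5, 0.7], [-1.7, -5.5, 0.8], [-1.6, -5.4, 0.7]], "turn": [-0.167, -0.167, -0.167, -0.167, -0.167, -0.167, -0.167, 0.0, 0.0, 0.0, 0.0, 0.0, 0.0, 0.0]} 14 end [0.2999 0.4201 0.5003]
```

>>> servo_tool(grip=[1,1,1,1,1,1,1,1], xyz=[[-4.1,1.4,3.0],[-4.3,0.6,3.1],[-4.3,0,3.0],[-4.2,-0.8,3.0],[-4.1,-1.5,3.1],[-3.8,-2.1,3.0],[-3.3,-2.7,3.1],[-2.9,-3.3,3.0]], turn=[-0.167,-0.167,-0.167,-0.167,-0.167,-0.167,-0.167,0])

```text
clock: 6.08
tcp_pos: [-0.1938, 0.4019, 0.7301]
orientation: [2.482, 0.116, -2.871]
force: [-2.0, -1.4, 0.2]
grip_width: 0.0875
```

```bash
python3 -c "
from h import *
st();plan([[.15,.48,.55],[.35,.36,.45]])"
```

```text
6.075 q [-1.789 -0.293 -0.396  1.344  0.197  1.475 -0.282] tcp [-0.194  0.402  0.73 ] 
R [[-0.957 -0.28  -0.076]
 [-0.266  0.742  0.615]
 [-0.115  0.609 -0.785]] tilt az 97.06113791545143 tilt 0.6682631114655644 F [-1.994 -1.397  0.197] [-0.527 -0.04   0.052] 0.0875373846368656
{"grip": [1.0, 1.0, 1.0, 1.0, 1.0, 1.0, 1.0, 1.0, 1.0, 1.0, 1.0, 1.0], "xyz": [[-4.7, -2.1, 2.3], [-4.7, -2.1, 2.4], [-4.7, -2.1, 2.3], [-4.7, -2.1, 2.3], [-4.7, -2.2, 2.4], [-4.7, -2.1, 2.3], [-4.7, -2.1, 2.3], [-3.0, -4.1, -0.2], [-2.9, -4.1, -0.2], [-3.0, -4.1, -0.2], [-2.9, -4.1, -0.2], [-3.0, -4.2, -0.2]], "turn": [0.0, 0.0, 0.0, 0.0, 0.0, 0.0, 0.0, 0.0, 0.0, 0.0, 0.0, 0.0]} 12 end [0.35 0.36 0.45]
```

>>> servo_tool(grip=[1,1,1,1,1,1,1,1,1,1,1,1], xyz=[[-4.7,-2.1,2.3],[-4.7,-2.1,2.4],[-4.7,-2.1,2.3],[-4.7,-2.1,2.3],[-4.7,-2.2,2.4],[-4.7,-2.1,2.3],[-4.7,-2.1,2.3],[-3.0,-4.1,-0.2],[-2.9,-4.1,-0.2],[-3.0,-4.1,-0.2],[-2.9,-4.1,-0.2],[-3.0,-4.2,-0.2]], turn=[0,0,0,0,0,0,0,0,0,0,0,0])

```text
clock: 7.58
tcp_pos: [0.3044, 0.3681, 0.4892]
orientation: [2.526, 0.115, -2.91]
force: [0.9, 0.1, 0.1]
grip_width: 0.0878
```

```bash
cat >> h.py <<'E'
f=np.array([.82,-.5724,0]);f/=np.linalg.norm(f);xc=np.array([f[1],-f[0],0]);Z=np.array([0,0,1.])
HG=np.array([.5079,.2515,.031])
def geo():
    s=r.read_state();R=Rt(s);t=R[:,2]
    beta=np.arctan2(-(t@f),-t[2]);n=-f*np.cos(beta)+Z*np.sin(beta)
    y=R[:,1];a=np.arctan2(-(R[:,0]@n),(y@n))
    T=s["tcp_pos"]-HG;h=s["grip_width"]/2
    P=lambda v:np.round([v@xc*1e3,v@f*1e3,v[2]*1e3],1)
    print("beta",beta,"lateral",t@xc,"turn to n",a,"TCP case(x,f,z rel hinge) mm",P(T),"Atip",P(T+h*y),"Btip",P(T-h*y))
    return s,R,t,beta,n
E
python3 -c "
from h import *
st();geo()"
```

```text
7.575 q [-1.13  -0.246  0.411  1.84  -0.428  1.165  1.226] tcp [0.304 0.368 0.489] 
R [[-0.967 -0.252 -0.041]
 [-0.228  0.779  0.584]
 [-0.115  0.574 -0.811]] tilt az 94.0325767310805 tilt 0.6251016897811726 F [0.943 0.088 0.145] [-0.438 -0.085  0.008] 0.08780258124386732
beta 0.4258831930322608 lateral -0.45509449873430574 turn to n -0.589274574855771 TCP case(x,f,z rel hinge) mm [  20.8 -233.6  458.2] Atip [  -0.9 -262.2  483.4] Btip [  42.5 -204.9  433. ]
```

```bash
cat >> h.py <<'E'
def cw(x,ff,z): return HG+(x*xc+ff*f+z*Z)/1e3
E
python3 -c "
from h import *
s,R,t,b,n=geo()
S=cw(-5,-32.7,92.4)-.09*t
print(S,t)
plan([S-np.array([0,0,-.03])],turn=-.59,grip=.23)"
```

```text
beta 0.4258831930322608 lateral -0.45509449873430574 turn to n -0.589274574855771 TCP case(x,f,z rel hinge) mm [  20.8 -233.6  458.2] Atip [  -0.9 -262.2  483.4] Btip [  42.5 -204.9  433. ]
[0.48765218 0.22178122 0.19638133] [-0.04115197  0.58373096 -0.81090362]
{"grip": [0.23, 0.23, 0.23, 0.23, 0.23, 0.23, 0.23], "xyz": [[-1.6, -4.4, 1.7], [-1.0, -4.7, 1.7], [-0.2, -4.7, 1.7], [0.4, -4.7, 1.8], [1.1, -4.6, 1.7], [1.1, -4.6, 1.7], [1.1, -4.6, 1.7]], "turn": [-0.147, -0.147, -0.147, -0.147, 0.0, 0.0, 0.0]} 7 end [0.4879 0.2219 0.2267]
```

>>> servo_tool(grip=[0.23,0.23,0.23,0.23,0.23,0.23,0.23,0.23], xyz=[[-1.6,-4.4,1.7],[-1.0,-4.7,1.7],[-0.2,-4.7,1.7],[0.4,-4.7,1.8],[1.1,-4.6,1.7],[1.1,-4.6,1.7],[1.1,-4.6,1.7],[0,0,0]], turn=[-0.147,-0.147,-0.147,-0.147,0,0,0,0])

```text
clock: 8.57
tcp_pos: [0.4669, 0.2288, 0.2429]
orientation: [2.647, 0.395, -2.448]
force: [0.0, 0.2, -0.2]
grip_width: 0.0539
```

```bash
python3 -c "
from h import *
import cv2
st();geo()
for n in ('scene','top'):
    im=vision.snapshot(n); cv2.imwrite(f'pics/{n}2.png',cv2.resize(im[:,:,::-1],(800,600),interpolation=cv2.INTER_CUBIC))
"
```

```text
8.575 q [-0.838  0.278  0.843  2.028 -0.919  1.183  2.838] tcp [0.467 0.229 0.243] 
R [[-0.71  -0.703 -0.043]
 [-0.59   0.56   0.581]
 [-0.385  0.438 -0.813]] tilt az 94.24457077989148 tilt 0.6222505698465701 F [ 0.027  0.22  -0.151] [-0.456 -0.027 -0.011] 0.053924102735056635
beta 0.42533642199415256 lateral -0.4519358077908411 turn to n -0.06379396895762132 TCP case(x,f,z rel hinge) mm [ 42.1 -20.7 211.9] Atip [ 40.5 -44.8 223.7] Btip [ 43.6   3.5 200.1]
```

View pics/scene2.png

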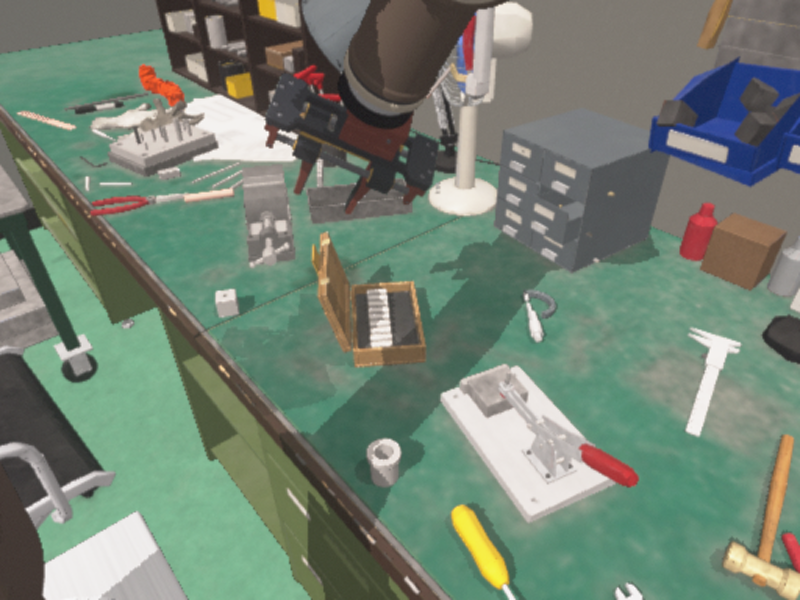

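View pics/top2.png

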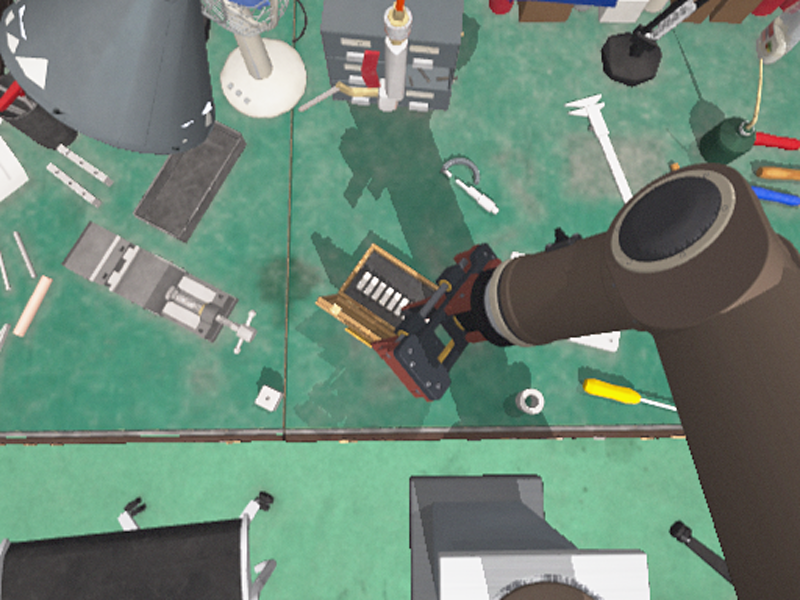

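>>> servo_tool(grip=[0.23,0.23,0.23,0.23,0.23,0.23,0.23,0.23,0.23,0.23,0.23,0.23,0.23,0.23,0.23,0.23,0.23,0.23], xyz=[[0,0,0],[0,0,0],[0,0,0],[0,0,0],[0,0,0],[0,0,0],[0,0,0],[0,0,0],[0,0,0],[0,0,0],[0,0,0],[0,0,0],[0,0,0],[0,0,0],[0,0,0],[0,0,0],[0,0,0],[0,0,0]], turn=[0.18,0.18,0.18,0.18,0.18,0.18,0.18,0.18,0.18,0.18,0.18,0.18,0.18,0.18,0.18,0.18,0.18,0])

```text
clock: 10.92
tcp_pos: [0.4659, 0.2355, 0.2484]
orientation: [-2.681, -0.443, 0.787]
force: [-1.1, -0.3, 0.2]
grip_width: 0.0539
```

```bash
python3 -c "
from h import *
st();s,R,t,b,n=geo()
S=cw(-5,-32.7,92.4)-.05*t
plan([S],grip=.23)"
```

```text
10.925 q [-1.066  0.384  1.169  2.032 -1.02   1.316 -0.112] tcp [0.466 0.235 0.248] 
R [[ 0.638  0.769 -0.044]
 [ 0.64  -0.497  0.586]
 [ 0.429 -0.402 -0.809]] tilt az 94.26045891965535 tilt 0.6283766801626107 F [-1.129 -0.34   0.242] [-0.563  0.093  0.017] 0.053879117593102585
beta 0.43033782585158625 lateral -0.4556840448506752 turn to n -3.1050544893326935 TCP case(x,f,z rel hinge) mm [ 37.2 -25.2 217.4] Atip [ 36.3  -0.6 206.6] Btip [ 38.  -49.9 228.3]
{"grip": [0.23, 0.23], "xyz": [[-0.9, 2.2, 3.7], [-0.8, 2.3, 3.6]], "turn": [0.0, 0.0]} 2 end [0.486 0.245 0.164]
```

>>> servo_tool(grip=[0.23,0.23,0.23], xyz=[[-0.9,2.2,3.7],[-0.8,2.3,3.6],[0,0,0]], turn=[0.035,0,0])

```text
clock: 11.3
tcp_pos: [0.4836, 0.2416, 0.1708]
orientation: [-2.666, -0.425, 0.755]
force: [0.7, 0.5, 0.2]
grip_width: 0.0541
```

```bash
sed -i 's/"Atip",P(T+h\*y),"Btip",P(T-h\*y)/"Atip",P(T-h*y),"Btip",P(T+h*y)/' h.py; python3 -c "
from h import *
import cv2
st();s,R,t,b,n=geo()
S=cw(-5,-32.7,92.4)
plan([S],grip=.23)
for n in ('scene','top'):
    im=vision.snapshot(n); cv2.imwrite(f'pics/{n}3.png',cv2.resize(im[:,:,::-1][100:290,130:385],(765,570),interpolation=cv2.INTER_CUBIC))
"
```

```text
11.3 q [-0.661  0.4    0.634  2.049 -1.028  1.086 -0.114] tcp [0.484 0.242 0.171] 
R [[ 0.664  0.747 -0.047]
 [ 0.624 -0.518  0.585]
 [ 0.412 -0.417 -0.81 ]] tilt az 94.57790667366156 tilt 0.6268832481251237 F [0.727 0.462 0.196] [-0.555  0.085 -0.037] 0.054145250298286936
beta 0.4317113830265181 lateral -0.45268678657809086 turn to n -3.13894503688584 TCP case(x,f,z rel hinge) mm [ 22.1 -14.2 139.8] Atip [ 22.1 -38.8 151.1] Btip [ 22.   10.4 128.5]
{"grip": [0.23], "xyz": [[0.1, 0.3, 5.8]], "turn": [0.0]} 1 end [0.484 0.275 0.123]
```

View pics/scene3.png

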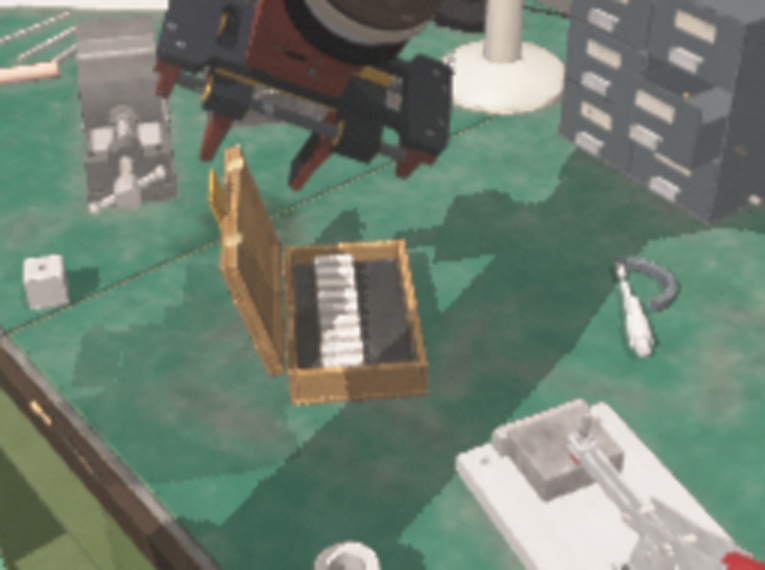

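View pics/top3.png

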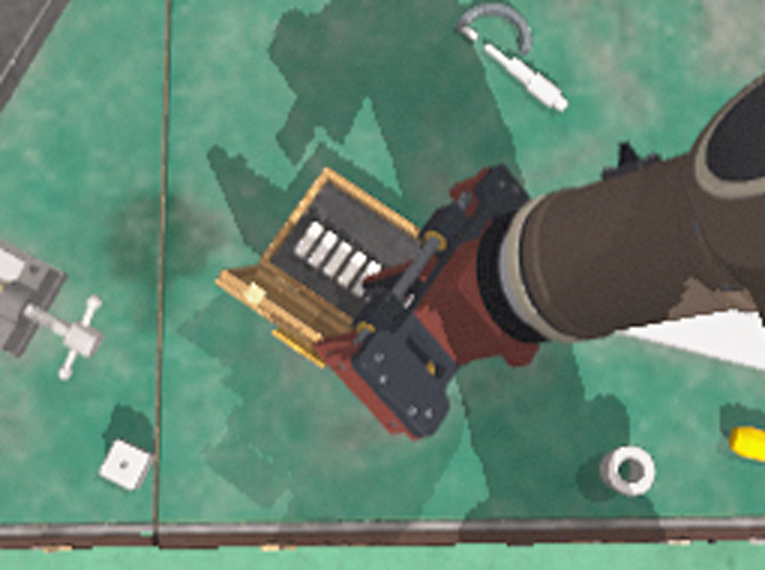

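```bash
python3 -c "
from h import *
s=r.read_state();R=Rt(s);y=R[:,1];T=s['tcp_pos']
for n in ('scene','top'):
  for k,v in (('A',T-.027*y),('B',T+.027*y),('Abk',T-.0405*y),('Bbk',T+.0405*y)): print(n,k,(proj(n,v)-[130,100])*3)
"
```

```text
scene A [214.34425235 147.66057642]
scene B [290.29764325 172.27534011]
scene Abk [194.81859519 141.33275575]
scene Bbk [308.76632733 178.26061989]
top A [328.79845999 346.47287798]
top B [369.84767101 291.7153608 ]
top Abk [318.00077494 360.87642948]
top Bbk [379.60613375 278.69807794]
```

>>> servo_tool(grip=[0.23,0.23,0.23,0.23], xyz=[[0.1,0.1,1.9],[0,0.1,1.9],[0,0.1,1.9],[0,0,0]], turn=[0,0,0,0])

```text
clock: 11.9
tcp_pos: [0.4858, 0.273, 0.1247]
orientation: [-2.67, -0.424, 0.754]
force: [-0.1, -0.4, 0.5]
grip_width: 0.054
```

```bash
python3 -c "
from h import *
import cv2
st();s,R,t,b,n=geo()
S=cw(-5,-32.7,92.4)
plan([S],grip=.23)
for n in ('scene','top'):
    im=vision.snapshot(n); cv2.imwrite(f'pics/{n}4.png',cv2.resize(im[:,:,::-1][130:244,170:323],(765,570),interpolation=cv2.INTER_CUBIC))
"
```

```text
11.9 q [-0.442  0.435  0.276  2.056 -1.028  0.897 -0.141] tcp [0.486 0.273 0.125] 
R [[ 0.664  0.746 -0.043]
 [ 0.624 -0.522  0.582]
 [ 0.412 -0.414 -0.812]] tilt az 94.23406775597816 tilt 0.623227633149337 F [-0.059 -0.432  0.538] [-0.584  0.048  0.024] 0.05402799310820633
beta 0.4260273675545937 lateral -0.4526187402902256 turn to n 3.1407317110994635 TCP case(x,f,z rel hinge) mm [ -4.9 -30.5  93.7] Atip [ -5.  -55.  104.9] Btip [-4.9 -5.9 82.5]
{"grip": [0.23], "xyz": [[-0.1, -0.2, 0.2]], "turn": [0.0]} 1 end [0.483 0.275 0.123]
```

View pics/scene4.png

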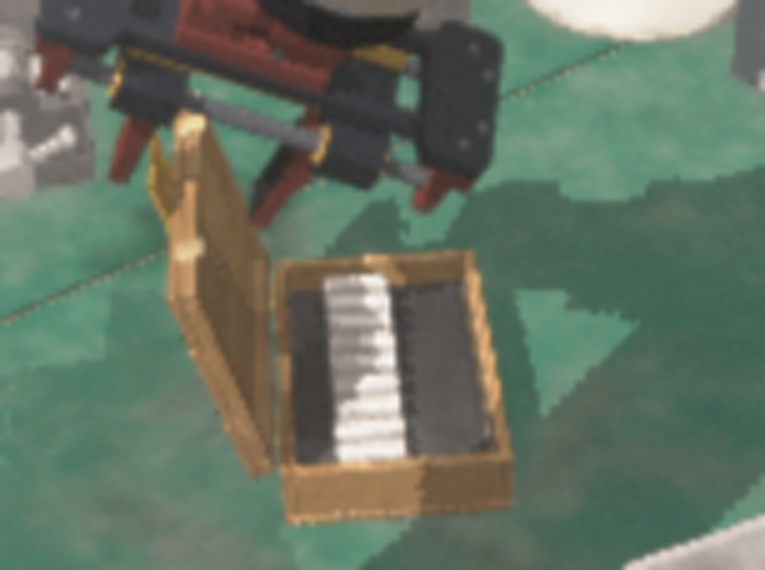

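View pics/top4.png

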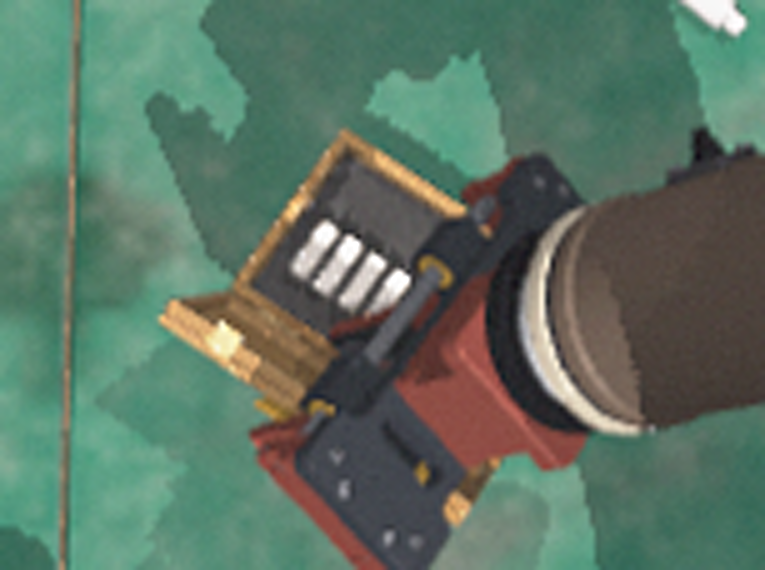

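```bash
python3 -c "
import numpy as np
b=.426;n=np.array([-np.cos(b),np.sin(b)]);u=np.array([np.sin(b),np.cos(b)])
for th in (1.83,1.6,1.5,1.4,1.3,1.2,1.1,1,.8,.6,.4,.2,0):
  c,s=np.cos(th),np.sin(th);P=[np.array([c*y-s*z,s*y+c*z]) for y,z in((119,15),(119,12),(100,0))]
  print(th,'top',P[0].round(1),'in',P[2].round(1),'lip',P[1].round(1),'n:',[round(float(n@p),1) for p in P],'u:',[round(float(u@p),1) for p in P])
"
```

```text
1.83 top [-45.  111.2] in [-25.6  96.7] lip [-42.1 111.9] n: [86.9, 84.6, 63.3] u: [82.6, 84.5, 77.4]
1.6 top [-18.5 118.5] in [ -2.9 100. ] lip [-15.5 118.6] n: [65.8, 63.1, 44.0] u: [100.3, 101.6, 89.8]
1.5 top [ -6.5 119.8] in [ 7.1 99.7] lip [ -3.6 119.6] n: [55.4, 52.6, 34.8] u: [106.4, 107.4, 93.8]
1.4 top [  5.4 119.8] in [17.  98.5] lip [  8.4 119.3] n: [44.6, 41.7, 25.2] u: [111.4, 112.1, 96.8]
1.3 top [ 17.4 118.7] in [26.7 96.4] lip [ 20.3 117.9] n: [33.2, 30.3, 15.5] u: [115.3, 115.7, 98.8]
1.2 top [ 29.1 116.3] in [36.2 93.2] lip [ 31.9 115.3] n: [21.5, 18.5, 5.5] u: [118.0, 118.2, 99.8]
1.1 top [ 40.6 112.9] in [45.4 89.1] lip [ 43.3 111.5] n: [9.7, 6.7, -4.5] u: [119.6, 119.4, 99.9]
1 top [ 51.7 108.2] in [54.  84.1] lip [ 54.2 106.6] n: [-2.3, -5.3, -14.4] u: [119.9, 119.5, 99.0]
0.8 top [72.1 95.8] in [69.7 71.7] lip [74.3 93.7] n: [-26.1, -28.9, -33.8] u: [117.1, 116.1, 94.1]
0.6 top [89.7 79.6] in [82.5 56.5] lip [91.4 77.1] n: [-48.8, -51.4, -51.8] u: [109.5, 108.0, 85.5]
0.4 top [103.8  60.2] in [92.1 38.9] lip [104.9  57.4] n: [-69.6, -71.8, -67.8] u: [97.7, 95.6, 73.5]
0.2 top [113.6  38.3] in [98.  19.9] lip [114.2  35.4] n: [-87.6, -89.4, -81.0] u: [81.9, 79.4, 58.6]
0 top [119.  15.] in [100.   0.] lip [119.  12.] n: [-102.2, -103.4, -91.1] u: [62.8, 60.1, 41.3]
```

```bash
cat >> h.py <<'E'
B=.426;nn=np.array([-np.cos(B),np.sin(B)]);uu=np.array([np.sin(B),np.cos(B)])
def nuc():
    s=r.read_state();T=s["tcp_pos"]-HG;v=np.array([T@f,T[2]])*1e3;return v@nn,v@uu,T@xc*1e3,s["grip_width"]*1e3
def nu(n,u,x=-5): v=n*nn+u*uu;return cw(x,v[0],v[1])
def lidnu(th):
    c,s=np.cos(th),np.sin(th);P=[np.array([c*y-s*z,s*y+c*z]) for y,z in((119,15),(119,12),(100,0))]
    return [(nn@p,uu@p) for p in P]
def rows(pts,widths,dec=2):
    """pts: world TCP per row, widths mm per row"""
    s=r.read_state();R=Rt(s);p=s["tcp_pos"].copy();X=[]
    for w in pts:
        d=np.round(R.T@(w-p)*100,dec);X.append((d+0.).tolist());p=p+R@d/100
    print(json.dumps({"grip":[round(2*w/88-1,2) for w in widths],"xyz":X,"turn":[0]*len(X)}),len(X))
E
python3 -c "
from h import *
print(nuc())
N=6;n0,u0,x0,w0=nuc()
rows([nu(n0+(70-n0)*k/N,u0,-5) for k in range(1,N+1)]+[nu(70,u0,-5)]*2,[54+(32-54)*k/N for k in range(1,N+1)]+[32]*2)
"
```

```text
(np.float64(65.75191564995772), np.float64(73.61955535832203), np.float64(-4.832174138558508), 54.10088408140525)
{"grip": [0.14, 0.06, -0.02, -0.11, -0.19, -0.27, -0.27, -0.27], "xyz": [[0.01, -0.07, 0.01], [0.0, -0.07, 0.0], [0.0, -0.07, 0.0], [0.0, -0.07, 0.0], [0.0, -0.07, 0.0], [0.0, -0.07, 0.0], [0.0, 0.0, 0.0], [0.0, 0.0, 0.0]], "turn": [0, 0, 0, 0, 0, 0, 0, 0]} 8
```

>>> servo_tool(grip=[0.14,0.06,-0.02,-0.11,-0.19,-0.27,-0.27,-0.27], xyz=[[0,-0.07,0],[0,-0.07,0],[0,-0.07,0],[0,-0.07,0],[0,-0.07,0],[0,-0.07,0],[0,0,0],[0,0,0]], turn=[0,0,0,0,0,0,0,0])

```text
clock: 13.0
tcp_pos: [0.4827, 0.2751, 0.126]
orientation: [-2.669, -0.425, 0.751]
force: [-0.5, 0.9, 1.4]
grip_width: 0.0324
```

```bash
python3 -c "
from h import *
import cv2
st();geo();print(nuc())
im=vision.snapshot('scene'); cv2.imwrite(f'pics/scene5.png',cv2.resize(im[:,:,::-1][130:230,170:304],(804,600),interpolation=cv2.INTER_CUBIC)[:,:800])
"
```

```text
13.0 q [-0.441  0.429  0.268  2.061 -1.028  0.891 -0.147] tcp [0.483 0.275 0.126] 
R [[ 0.666  0.745 -0.043]
 [ 0.622 -0.523  0.583]
 [ 0.412 -0.415 -0.811]] tilt az 94.1975651745527 tilt 0.6245785264596556 F [-0.511  0.911  1.37 ] [-0.378  0.144  0.019] 0.03237847107417299
beta 0.42680540160419983 lateral -0.45370409319664406 turn to n 3.139158012862111 TCP case(x,f,z rel hinge) mm [ -5.  -34.2  95. ] Atip [ -5.  -48.9 101.8] Btip [ -4.9 -19.5  88.3]
(np.float64(70.4069391062517), np.float64(72.41798361622924), np.float64(-4.956850547163225), 32.37847107417299)
```

View pics/scene5.png

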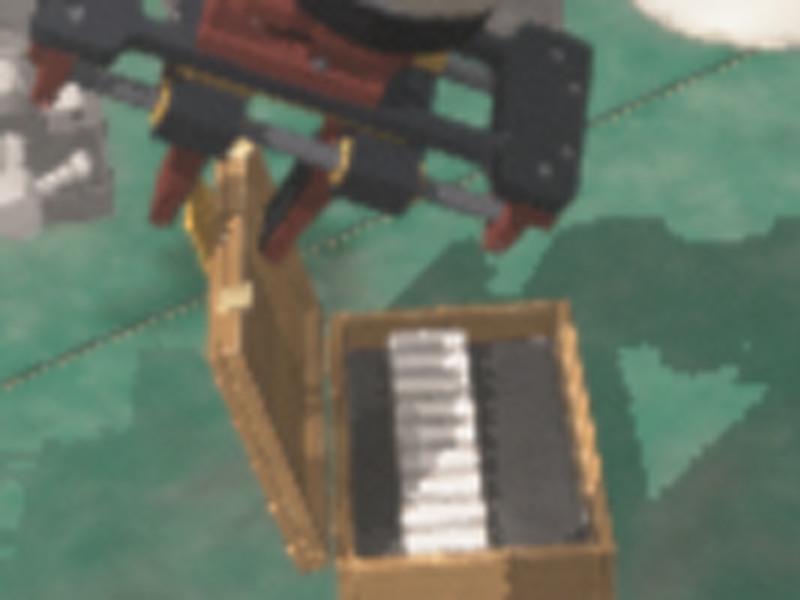

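```bash
python3 -c "
from h import *
n0,u0,x0,w0=nuc();P=[]
N=20
for k in range(1,N+1):
  n=n0+(17-n0)*k/N
  from scipy.optimize import brentq
  th=brentq(lambda a:lidnu(a)[0][0]-16-n,.5,2.2)
  P.append(nu(n,u0+min(1,k/8)*(lidnu(th)[2][1]-11-u0)))
rows(P,[32]*N)
"
```

```text
{"grip": [-0.27, -0.27, -0.27, -0.27, -0.27, -0.27, -0.27, -0.27, -0.27, -0.27, -0.27, -0.27, -0.27, -0.27, -0.27, -0.27, -0.27, -0.27, -0.27, -0.27], "xyz": [[-0.02, 0.27, 0.04], [0.0, 0.26, 0.0], [0.02, 0.27, -0.03], [0.04, 0.27, -0.07], [0.05, 0.26, -0.1], [0.06, 0.27, -0.12], [0.08, 0.27, -0.15], [0.08, 0.26, -0.17], [0.05, 0.27, -0.1], [0.05, 0.27, -0.09], [0.05, 0.26, -0.08], [0.04, 0.27, -0.08], [0.03, 0.27, -0.07], [0.04, 0.26, -0.07], [0.03, 0.27, -0.06], [0.03, 0.27, -0.06], [0.02, 0.26, -0.05], [0.03, 0.27, -0.04], [0.02, 0.27, -0.04], [0.02, 0.26, -0.03]], "turn": [0, 0, 0, 0, 0, 0, 0, 0, 0, 0, 0, 0, 0, 0, 0, 0, 0, 0, 0, 0]} 20
```

First half, then check.

>>> servo_tool(grip=[-0.27,-0.27,-0.27,-0.27,-0.27,-0.27,-0.27,-0.27], xyz=[[-0.02,0.27,0.04],[0,0.26,0],[0.02,0.27,-0.03],[0.04,0.27,-0.07],[0.05,0.26,-0.1],[0.06,0.27,-0.12],[0.08,0.27,-0.15],[0.08,0.26,-0.17]], turn=[0,0,0,0,0,0,0,0])

```text
clock: 14.05
tcp_pos: [0.5011, 0.2622, 0.1233]
orientation: [-2.669, -0.425, 0.751]
force: [0.3, 0.0, -1.0]
grip_width: 0.0319
```

```bash
python3 -c "
from h import *
import cv2
st();geo();print(nuc())
im=vision.snapshot('scene'); cv2.imwrite(f'pics/scene6.png',cv2.resize(im[:,:,::-1][130:230,170:304],(804,600),interpolation=cv2.INTER_CUBIC)[:,:800])
"
```

```text
14.05 q [-0.412  0.457  0.276  2.024 -1.015  0.919 -0.136] tcp [0.501 0.262 0.123] 
R [[ 0.666  0.745 -0.043]
 [ 0.622 -0.523  0.583]
 [ 0.412 -0.415 -0.811]] tilt az 94.18409114431097 tilt 0.6243572663170021 F [ 0.275  0.028 -1.025] [-0.533  0.115 -0.036] 0.0319421206901395
beta 0.4265206774140296 lateral -0.45365153441709816 turn to n 3.1390034834541467 TCP case(x,f,z rel hinge) mm [ -4.9 -11.7  92.3] Atip [ -5.  -26.2  99. ] Btip [-4.9  2.8 85.7]
(np.float64(48.7994742092216), np.float64(79.25775757973327), np.float64(-4.918613608879728), 31.9421206901395)
```

View pics/scene6.png

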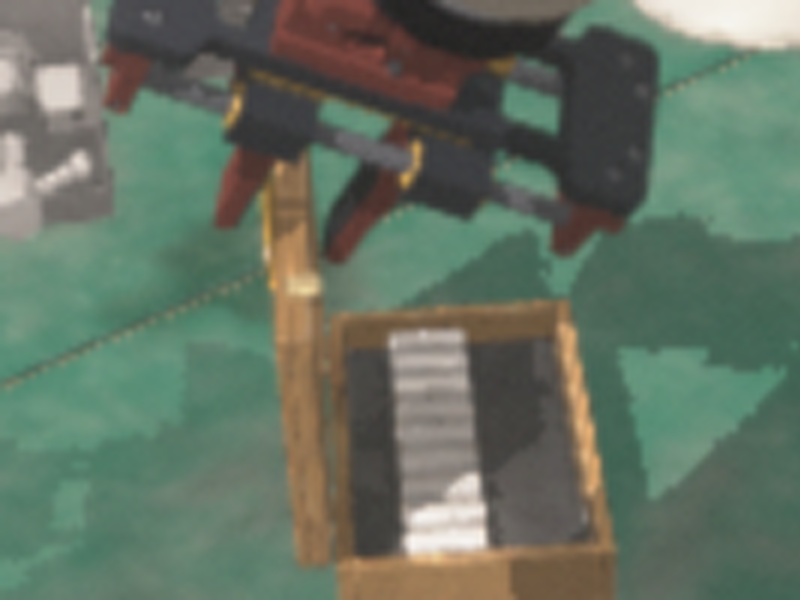

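>>> servo_tool(grip=[-0.27,-0.27,-0.27,-0.27,-0.27,-0.27,-0.27,-0.27,-0.27,-0.27,-0.27,-0.27], xyz=[[0.05,0.27,-0.1],[0.05,0.27,-0.09],[0.05,0.26,-0.08],[0.04,0.27,-0.08],[0.03,0.27,-0.07],[0.04,0.26,-0.07],[0.03,0.24,-0.06],[0.03,0.22,-0.06],[0.02,0.2,-0.05],[0.03,0.18,-0.04],[0.02,0.16,-0.04],[0.02,0.14,-0.03]], turn=[0,0,0,0,0,0,0,0,0,0,0,0])

```text
clock: 15.6
tcp_pos: [0.5245, 0.2461, 0.1199]
orientation: [-2.669, -0.425, 0.751]
force: [0.6, -0.4, 0.6]
grip_width: 0.0321
```

```bash
python3 -c "
from h import *
import cv2
st();geo();print(nuc())
im=vision.snapshot('scene'); cv2.imwrite(f'pics/scene7.png',cv2.resize(im[:,:,::-1][130:230,170:304],(804,600),interpolation=cv2.INTER_CUBIC)[:,:800])
"
```

```text
15.6 q [-0.379  0.493  0.289  1.974 -1.002  0.956 -0.124] tcp [0.524 0.246 0.12 ] 
R [[ 0.666  0.745 -0.043]
 [ 0.622 -0.523  0.583]
 [ 0.412 -0.415 -0.811]] tilt az 94.19368939718409 tilt 0.6245077728245927 F [ 0.565 -0.384  0.621] [-0.579  0.095  0.046] 0.03205901876240128
beta 0.4267178483285138 lateral -0.45368451040426655 turn to n 3.139063939684691 TCP case(x,f,z rel hinge) mm [-5.  16.7 88.9] Atip [-5.1  2.1 95.5] Btip [-5.  31.3 82.2]
(np.float64(21.549656305622307), np.float64(87.82570149360738), np.float64(-5.0499136598351555), 32.05901876240128)
```

View pics/scene7.png

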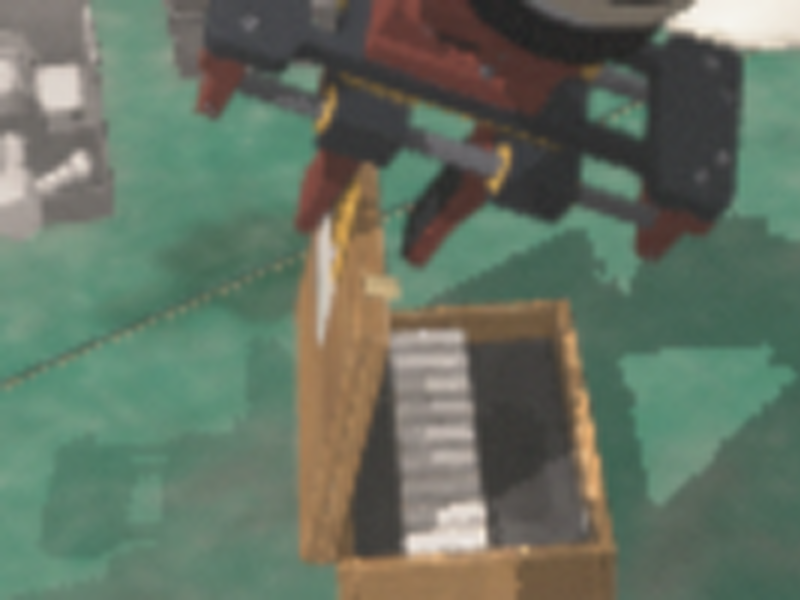

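>>> servo_tool(grip=[-0.31,-0.35,-0.38,-0.38], xyz=[[0,0,0],[0,0,0],[0,0,0],[0,0,0]], turn=[0,0,0,0])

```text
clock: 16.15
tcp_pos: [0.5244, 0.2461, 0.1199]
orientation: [-2.669, -0.425, 0.751]
force: [0.1, 1.2, -0.6]
grip_width: 0.027
```

```bash
python3 -c "
from h import *
import cv2
st();geo();print(nuc())
im=vision.snapshot('scene'); cv2.imwrite(f'pics/scene8.png',cv2.resize(im[:,:,::-1][130:230,170:304],(804,600),interpolation=cv2.INTER_CUBIC)[:,:800])
"
```

```text
16.15 q [-0.379  0.493  0.288  1.974 -1.002  0.955 -0.124] tcp [0.524 0.246 0.12 ] 
R [[ 0.666  0.745 -0.043]
 [ 0.622 -0.523  0.583]
 [ 0.412 -0.415 -0.811]] tilt az 94.19514395393782 tilt 0.6244748336876538 F [ 0.096  1.164 -0.616] [-0.576  0.047 -0.015] 0.02696322126985092
beta 0.4267034492620132 lateral -0.4536544124784271 turn to n 3.1390804095461045 TCP case(x,f,z rel hinge) mm [-5.  16.6 88.9] Atip [-5.1  4.3 94.5] Btip [-5.  28.8 83.3]
(np.float64(21.655210885978015), np.float64(87.79245103562734), np.float64(-5.027507947594559), 26.96322126985092)
```

View pics/scene8.png

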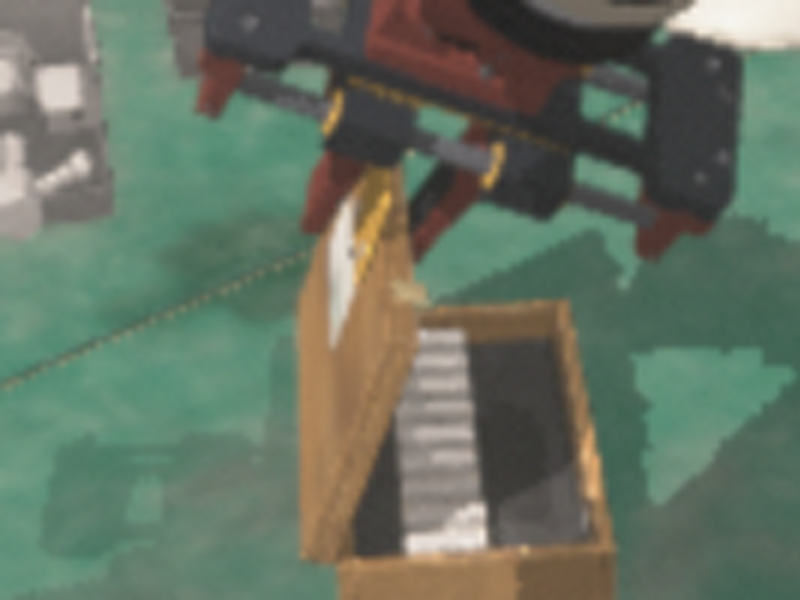

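```bash
cat >> h.py <<'E'
def uT(th): return np.interp(th,[-.1,0,.2,.4,.6,.8,1.0,1.2],[44,46,64,72,76,83,87,88])
def nB(th):
    L=lidnu(th);return min(L[1][0],L[2][0])
def seg(ths,ws,x=-5): rows([nu(nB(a)+w/2,uT(a),x) for a,w in zip(ths,ws)],ws)
E
python3 -c "
from h import *
N=15
seg(list(np.linspace(1.225,.82,N+1)[1:])+[.82],list(np.linspace(27,84,N+1)[1:])+[84])
"
```

```text
{"grip": [-0.3, -0.21, -0.13, -0.04, 0.05, 0.13, 0.22, 0.3, 0.39, 0.48, 0.56, 0.65, 0.74, 0.82, 0.91, 0.91], "xyz": [[0.01, 0.1, -0.02], [-0.01, 0.08, 0.01], [0.0, 0.08, 0.01], [-0.01, 0.08, 0.02], [-0.01, 0.07, 0.01], [0.0, 0.08, 0.01], [-0.01, 0.08, 0.01], [0.0, 0.08, 0.01], [-0.02, 0.08, 0.04], [-0.03, 0.07, 0.05], [-0.02, 0.08, 0.05], [-0.02, 0.07, 0.04], [-0.03, 0.07, 0.05], [-0.02, 0.07, 0.05], [-0.03, 0.07, 0.05], [0.0, 0.0, 0.0]], "turn": [0, 0, 0, 0, 0, 0, 0, 0, 0, 0, 0, 0, 0, 0, 0, 0]} 16
```

>>> servo_tool(grip=[-0.3,-0.21,-0.13,-0.04,0.05,0.13,0.22,0.3,0.39,0.48,0.56,0.65,0.74,0.82,0.91,0.91], xyz=[[0.01,0.1,-0.02],[-0.01,0.08,0.01],[0,0.08,0.01],[-0.01,0.08,0.02],[-0.01,0.07,0.01],[0,0.08,0.01],[-0.01,0.08,0.01],[0,0.08,0.01],[-0.02,0.08,0.04],[-0.03,0.07,0.05],[-0.02,0.08,0.05],[-0.02,0.07,0.04],[-0.03,0.07,0.05],[-0.02,0.07,0.05],[-0.03,0.07,0.05],[0,0,0]], turn=[0,0,0,0,0,0,0,0,0,0,0,0,0,0,0,0])

```text
clock: 18.2
tcp_pos: [0.5315, 0.2411, 0.111]
orientation: [-2.669, -0.424, 0.751]
force: [0.6, 0.5, -0.8]
grip_width: 0.0838
```

```bash
python3 -c "
from h import *
import cv2
st();geo();print(nuc())
im=vision.snapshot('scene'); cv2.imwrite(f'pics/scene9.png',cv2.resize(im[:,:,::-1][130:230,170:304],(804,600),interpolation=cv2.INTER_CUBIC)[:,:800])
N=15
seg(list(np.linspace(.82,.4,N+1)[1:])+[.4],[84]*16)
"
```

```text
18.2 q [-0.356  0.515  0.275  1.962 -1.004  0.953 -0.108] tcp [0.532 0.241 0.111] 
R [[ 0.666  0.745 -0.043]
 [ 0.622 -0.523  0.583]
 [ 0.412 -0.415 -0.811]] tilt az 94.20036407596672 tilt 0.6244771209077974 F [ 0.572  0.465 -0.82 ] [-0.705  0.043 -0.034] 0.08380212197785526
beta 0.4267474839688661 lateral -0.4536222464310989 turn to n 3.138982512098718 TCP case(x,f,z rel hinge) mm [-5.  25.3 80. ] Atip [ -5.1 -12.8  97.4] Btip [-4.9 63.4 62.6]
(np.float64(9.998098781043703), np.float64(83.31245179235096), np.float64(-4.96295525280121), 83.80212197785526)
{"grip": [0.91, 0.91, 0.91, 0.91, 0.91, 0.91, 0.91, 0.91, 0.91, 0.91, 0.91, 0.91, 0.91, 0.91, 0.91, 0.91], "xyz": [[-0.03, 0.26, 0.06], [-0.04, 0.26, 0.09], [-0.04, 0.26, 0.09], [-0.05, 0.25, 0.08], [-0.04, 0.25, 0.09], [-0.05, 0.25, 0.09], [-0.04, 0.25, 0.08], [-0.04, 0.24, 0.09], [-0.02, 0.27, 0.05], [-0.03, 0.29, 0.05], [-0.02, 0.29, 0.04], [-0.03, 0.29, 0.05], [-0.02, 0.28, 0.05], [-0.03, 0.28, 0.05], [-0.02, 0.27, 0.05], [0.0, 0.0, 0.0]], "turn": [0, 0, 0, 0, 0, 0, 0, 0, 0, 0, 0, 0, 0, 0, 0, 0]} 16
```

View pics/scene9.png

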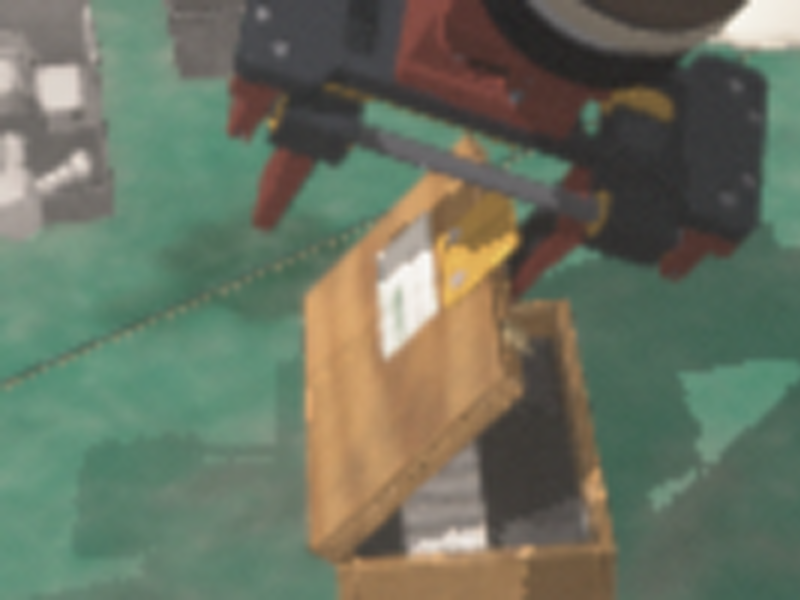

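>>> servo_tool(grip=[0.91,0.91,0.91,0.91,0.91,0.91,0.91,0.91,0.91,0.91,0.91,0.91,0.91,0.91,0.91,0.91], xyz=[[-0.03,0.26,0.06],[-0.04,0.26,0.09],[-0.04,0.26,0.09],[-0.05,0.25,0.08],[-0.04,0.25,0.09],[-0.05,0.25,0.09],[-0.04,0.25,0.08],[-0.04,0.24,0.09],[-0.02,0.27,0.05],[-0.03,0.29,0.05],[-0.02,0.29,0.04],[-0.03,0.29,0.05],[-0.02,0.28,0.05],[-0.03,0.28,0.05],[-0.02,0.27,0.05],[0,0,0]], turn=[0,0,0,0,0,0,0,0,0,0,0,0,0,0,0,0])

```text
clock: 20.25
tcp_pos: [0.5577, 0.2228, 0.0841]
orientation: [-2.669, -0.425, 0.751]
force: [0.9, -0.1, -0.1]
grip_width: 0.0837
```

```bash
python3 -c "
from h import *
import cv2
st();geo();print(nuc())
im=vision.snapshot('scene'); cv2.imwrite(f'pics/scene10.png',cv2.resize(im[:,:,::-1][130:230,170:304],(804,600),interpolation=cv2.INTER_CUBIC)[:,:800])
N=11
seg(list(np.linspace(.4,.12,N+1)[1:])+[.12],[84]*12)
"
```

```text
20.25 q [-0.295  0.588  0.251  1.91  -1.007  0.956 -0.065] tcp [0.558 0.223 0.084] 
R [[ 0.666  0.745 -0.043]
 [ 0.622 -0.523  0.583]
 [ 0.412 -0.415 -0.811]] tilt az 94.17589728343259 tilt 0.6243014938786844 F [ 0.894 -0.056 -0.076] [-0.676 -0.076 -0.108] 0.08369596422377051
beta 0.4264101109641525 lateral -0.45366913483453347 turn to n 3.1387572846487726 TCP case(x,f,z rel hinge) mm [-5.  57.2 53.1] Atip [-5.1 19.1 70.5] Btip [-4.9 95.3 35.8]
(np.float64(-30.14458761176362), np.float64(72.01118450083038), np.float64(-4.9909419146860206), 83.69596422377052)
{"grip": [0.91, 0.91, 0.91, 0.91, 0.91, 0.91, 0.91, 0.91, 0.91, 0.91, 0.91, 0.91], "xyz": [[-0.05, 0.22, 0.1], [-0.05, 0.24, 0.09], [-0.04, 0.23, 0.09], [-0.05, 0.23, 0.09], [-0.04, 0.22, 0.09], [-0.05, 0.21, 0.09], [-0.04, 0.21, 0.09], [-0.06, 0.21, 0.11], [-0.1, 0.2, 0.2], [-0.11, 0.19, 0.21], [-0.1, 0.19, 0.2], [0.0, 0.0, 0.0]], "turn": [0, 0, 0, 0, 0, 0, 0, 0, 0, 0, 0, 0]} 12
```

View pics/scene10.png

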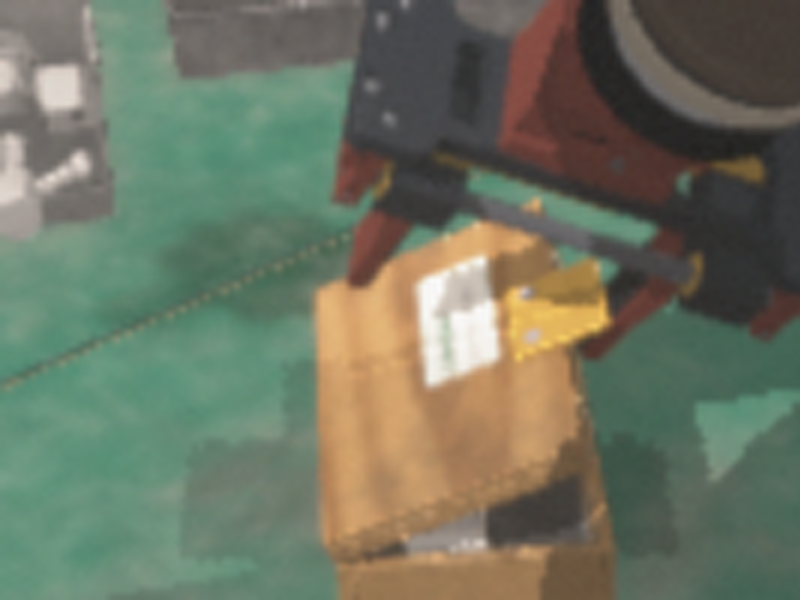

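>>> servo_tool(grip=[0.91,0.91,0.91,0.91,0.91,0.91,0.91,0.91,0.91,0.91,0.91,0.91], xyz=[[-0.05,0.22,0.1],[-0.05,0.24,0.09],[-0.04,0.23,0.09],[-0.05,0.23,0.09],[-0.04,0.22,0.09],[-0.05,0.21,0.09],[-0.04,0.21,0.09],[-0.06,0.21,0.11],[-0.1,0.2,0.2],[-0.11,0.19,0.21],[-0.1,0.19,0.2],[0,0,0]], turn=[0,0,0,0,0,0,0,0,0,0,0,0])

```text
clock: 21.8
tcp_pos: [0.5698, 0.2143, 0.0604]
orientation: [-2.669, -0.424, 0.751]
force: [-0.2, -0.3, -1.0]
grip_width: 0.084
```

```bash
python3 -c "
from h import *
import cv2
st();geo();print(nuc())
for n in ('scene','top'):
    im=vision.snapshot(n); cv2.imwrite(f'pics/{n}11.png',cv2.resize(im[:,:,::-1][130:230,180:314],(804,600),interpolation=cv2.INTER_CUBIC)[:,:800])
N=15
seg(list(np.linspace(.12,-.06,N+1)[1:]),[84]*15)
"
```

```text
21.8 q [-0.249  0.638  0.215  1.886 -1.011  0.938 -0.036] tcp [0.57  0.214 0.06 ] 
R [[ 0.666  0.745 -0.043]
 [ 0.622 -0.523  0.583]
 [ 0.412 -0.415 -0.811]] tilt az 94.20450483577238 tilt 0.6244961054324285 F [-0.156 -0.255 -1.022] [-0.676 -0.07   0.019] 0.08396904970835957
beta 0.42679605086873645 lateral -0.45360753521922736 turn to n 3.1387921030769186 TCP case(x,f,z rel hinge) mm [-4.9 72.  29.4] Atip [-5.  33.8 46.8] Btip [ -4.8 110.2  12. ]
(np.float64(-53.442876840977), np.float64(56.54843127062306), np.float64(-4.930298323116845), 83.96904970835956)
{"grip": [0.91, 0.91, 0.91, 0.91, 0.91, 0.91, 0.91, 0.91, 0.91, 0.91, 0.91, 0.91, 0.91, 0.91, 0.91], "xyz": [[-0.04, 0.1, 0.09], [-0.05, 0.09, 0.1], [-0.05, 0.08, 0.1], [-0.05, 0.08, 0.09], [-0.05, 0.08, 0.1], [-0.05, 0.08, 0.09], [-0.05, 0.08, 0.1], [-0.05, 0.07, 0.1], [-0.04, 0.08, 0.09], [-0.05, 0.07, 0.1], [-0.01, 0.07, 0.02], [-0.01, 0.07, 0.02], [-0.02, 0.07, 0.02], [-0.01, 0.07, 0.02], [-0.01, 0.06, 0.03]], "turn": [0, 0, 0, 0, 0, 0, 0, 0, 0, 0, 0, 0, 0, 0, 0]} 15
```

View pics/scene11.png

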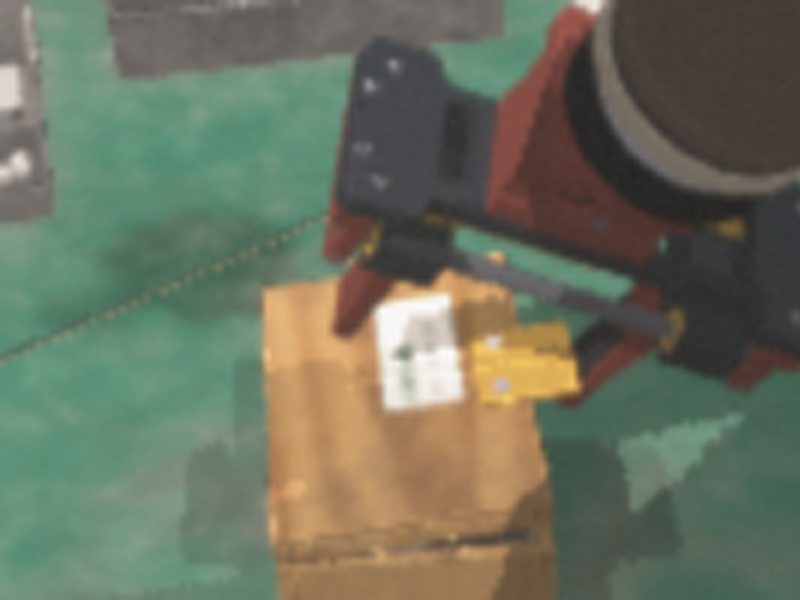

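View pics/top11.png

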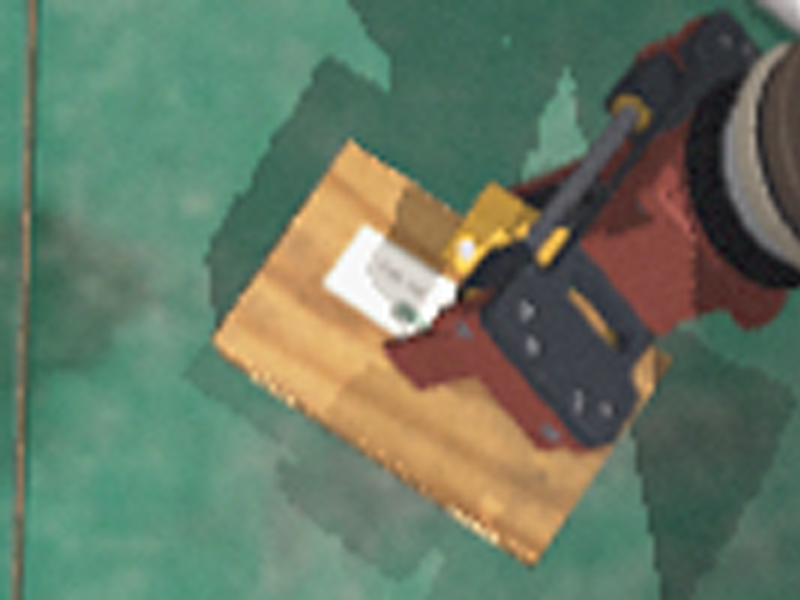

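>>> servo_tool(grip=[0.91,0.91,0.91,0.91,0.91,0.91,0.91,0.91,0.91,0.91,0.91,0.91,0.91,0.91,0.91], xyz=[[-0.04,0.1,0.09],[-0.05,0.09,0.1],[-0.05,0.08,0.1],[-0.05,0.08,0.09],[-0.05,0.08,0.1],[-0.05,0.08,0.09],[-0.05,0.08,0.1],[-0.05,0.07,0.1],[-0.04,0.08,0.09],[-0.05,0.07,0.1],[-0.01,0.07,0.02],[-0.01,0.07,0.02],[-0.02,0.07,0.02],[-0.01,0.07,0.02],[-0.01,0.06,0.03]], turn=[0,0,0,0,0,0,0,0,0,0,0,0,0,0,0])

```text
clock: 23.78
tcp_pos: [0.5744, 0.2113, 0.045]
orientation: [-2.669, -0.425, 0.751]
force: [0.6, -0.3, 0.7]
grip_width: 0.0833
```

```bash
python3 -c "
from h import *
import cv2
st();geo();print(nuc())
for n in ('scene','top'):
    im=vision.snapshot(n); cv2.imwrite(f'pics/{n}12.png',cv2.resize(im[:,:,::-1][130:230,180:314],(804,600),interpolation=cv2.INTER_CUBIC)[:,:800])
"
```

```text
23.775 q [-0.221  0.666  0.186  1.877 -1.012  0.918 -0.019] tcp [0.574 0.211 0.045] 
R [[ 0.666  0.745 -0.043]
 [ 0.622 -0.523  0.583]
 [ 0.412 -0.415 -0.811]] tilt az 94.1908905635436 tilt 0.6244871191511955 F [ 0.647 -0.313  0.688] [-0.586  0.081  0.037] 0.08333107879992514
beta 0.42667880432181815 lateral -0.4536895256671804 turn to n 3.1390855187645212 TCP case(x,f,z rel hinge) mm [-5.1 77.5 14. ] Atip [-5.2 39.6 31.2] Btip [ -5.  115.4  -3.3]
(np.float64(-64.8248734676316), np.float64(44.74769316173535), np.float64(-5.061539297207004), 83.33107879992514)
```

View pics/scene12.png

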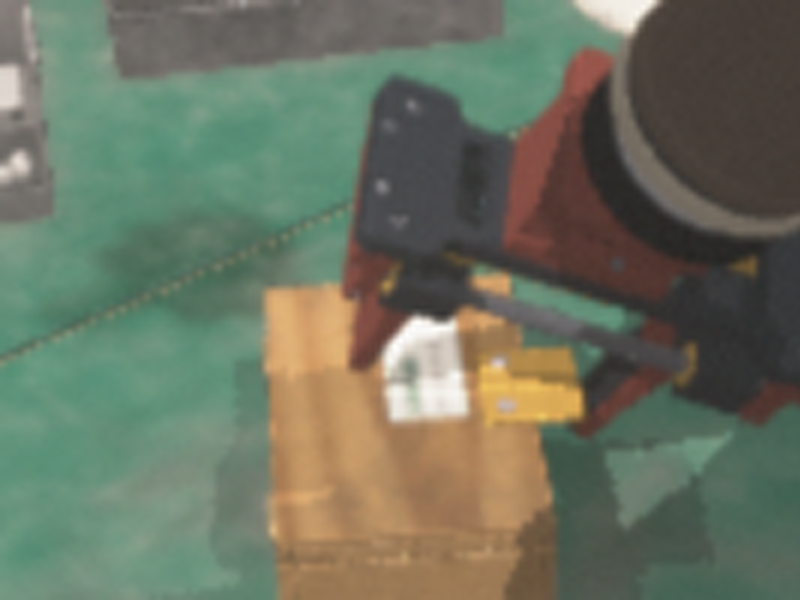

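View pics/top12.png

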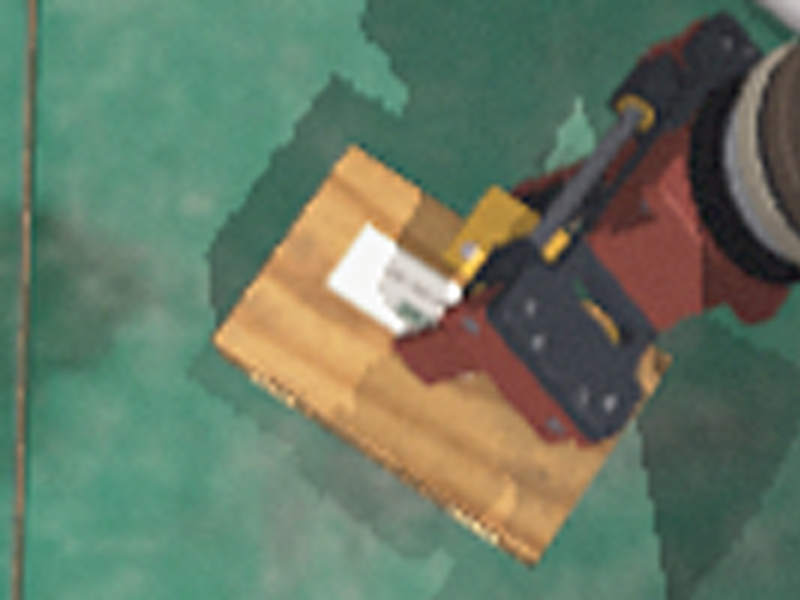

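>>> servo_tool(grip=[0.91,0.91,0.91,0.91,0.91,0.91,0.91,0.91,0.91,0.91,0.91,0.91,0.91,0.91], xyz=[[0,0.06,0],[0,0.06,0],[0,0.06,0],[0,0.06,0],[0,0.06,0],[0,0.06,0],[0,0.06,0],[0,0.06,0],[0,0.06,0],[0,0.06,0],[0,0.06,0],[0,0.06,0],[0,0.06,0],[0,0,0]], turn=[0,0,0,0,0,0,0,0,0,0,0,0,0,0])

```text
clock: 25.62
tcp_pos: [0.5801, 0.2072, 0.0417]
orientation: [-2.669, -0.425, 0.751]
force: [0.6, -0.0, 0.0]
grip_width: 0.0838
```

```bash
python3 -c "
from h import *
import cv2
st();geo();print(nuc())
for n in ('scene',):
    im=vision.snapshot(n); cv2.imwrite(f'pics/{n}13.png',cv2.resize(im[:,:,::-1][130:230,180:314],(804,600),interpolation=cv2.INTER_CUBIC)[:,:800])
"
```

```text
25.625 q [-0.214  0.678  0.188  1.863 -1.01   0.924 -0.016] tcp [0.58  0.207 0.042] 
R [[ 0.666  0.745 -0.043]
 [ 0.622 -0.523  0.583]
 [ 0.412 -0.415 -0.811]] tilt az 94.19476137241197 tilt 0.624473225713821 F [ 0.58  -0.037  0.04 ] [-0.576  0.079 -0.029] 0.08379979837830001
beta 0.42669907771970234 lateral -0.453655863096981 turn to n 3.139053585364778 TCP case(x,f,z rel hinge) mm [-5.  84.6 10.7] Atip [-5.1 46.5 28.1] Btip [ -4.9 122.7  -6.7]
(np.float64(-72.62039264820231), np.float64(44.70587867330707), np.float64(-5.0047507268859786), 83.79979837830001)
```

View pics/scene13.png

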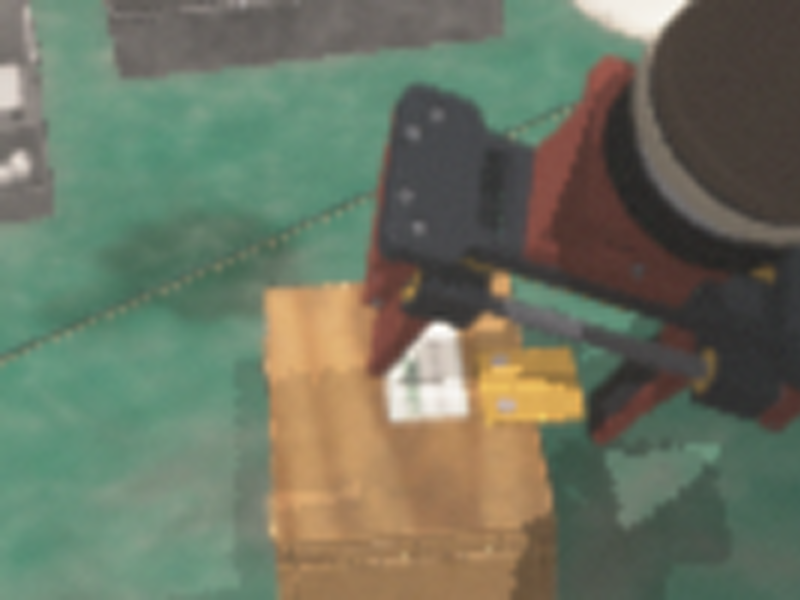

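>>> servo_tool(grip=[0.91,0.91,0.91,0.91,0.91,0.91,0.91,0.91,0.91,0.91], xyz=[[0,0.2,0],[0,0.1,-0.5],[0,0,-1],[0,0,-2],[0,0,-2.5],[0,0,-3],[0,0,-3],[0,0,-3],[0,0,-2],[0,0,0]], turn=[0,0,0,0,0,0,0,0,0,0])

```text
clock: 26.92
tcp_pos: [0.5905, 0.1051, 0.18]
orientation: [-2.671, -0.426, 0.75]
force: [-0.5, 0.2, 0.2]
grip_width: 0.0839
```

```bash
python3 -c "
from h import *
import cv2
st();geo();print(nuc())
for n in ('scene','top'):
    im=vision.snapshot(n); cv2.imwrite(f'pics/{n}14.png',cv2.resize(im[:,:,::-1],(800,600),interpolation=cv2.INTER_CUBIC))
    if n=='scene': cv2.imwrite(f'pics/{n}14c.png',cv2.resize(im[:,:,::-1][130:255,180:346],(797,600),interpolation=cv2.INTER_CUBIC))
"
```

```text
26.925 q [-0.129  0.513  0.305  1.753 -0.823  1.207 -0.135] tcp [0.591 0.105 0.18 ] 
R [[ 0.666  0.745 -0.039]
 [ 0.621 -0.524  0.583]
 [ 0.414 -0.413 -0.812]] tilt az 93.86830945925361 tilt 0.62379409087023 F [-0.543  0.21   0.156] [-0.59   0.066 -0.012] 0.0838905040237911
beta 0.4235126402477274 lateral -0.4553203746888073 turn to n 3.1377559851887566 TCP case(x,f,z rel hinge) mm [ 72.8 151.5 149. ] Atip [ 72.6 113.3 166.3] Btip [ 72.9 189.8 131.7]
(np.float64(-76.44604318650723), np.float64(198.27896746414498), np.float64(72.75017982585385), 83.8905040237911)
```

View pics/scene14c.png

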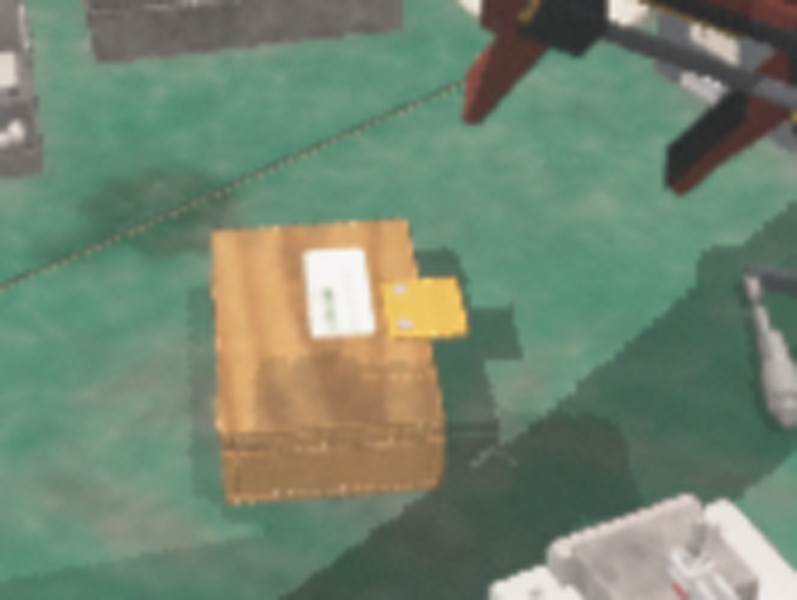

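View pics/top14.png

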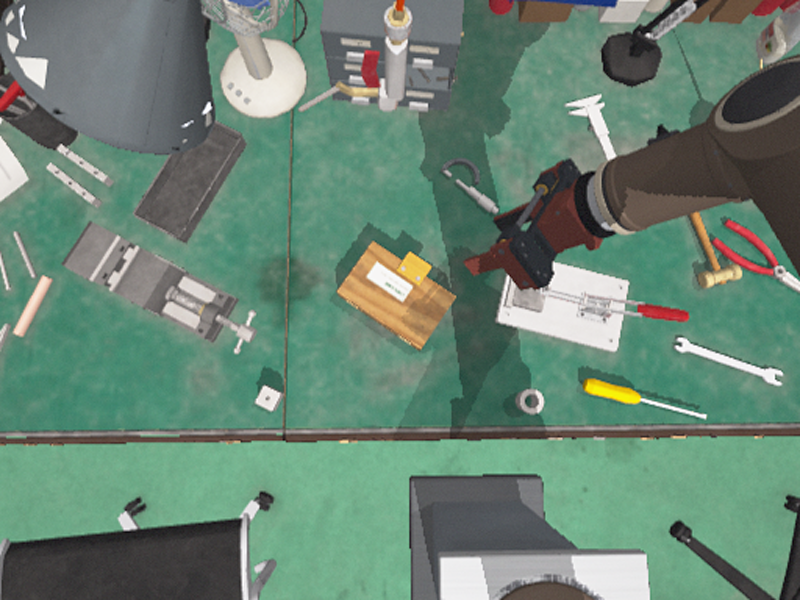

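```bash
python3 -c "
from cell import r
s=r.read_state();print(s['qvel'],s['force']);print(r.close_job())"
```

```text
[-0.00941534  0.01449489 -0.0090717   0.00790003 -0.00124573 -0.00224427
 -0.00261493] [ 0.35791797 -0.11744193 -1.15372735]
the job is handed in; nothing more can be done
None
```

The case is shut and the job is handed in at about 27 s of the 51 s allowed; `close_job` reports no verdict.

**How it was done:** I tilted the hand by driving the wrist against its joint limit, then set the half-closed fingers on either side of the lid without pinching it. The rear fingertip pushed the lid from about 1.83 to about 1.33 rad. It then tipped about 0.1 rad onto the front finger. I lowered it on that finger at about 0.25 rad/s, slowing to about 0.1 rad/s near shut. I then moved the finger off the brass plate and backed the hand away.

**Last checks:**
- **Lid and case:** the final pictures show the lid flat on the box, and the case looks to be where it started.
- **Bystanders:** the block, micrometer and bush look unmoved in the top view.
- **Hand:** it was clear of everything, with its lowest fingertip about 160 mm above the bench.
- **Forces:** readings stayed within about 2.5 N, mostly sensor noise.

**What disagreed or is uncertain:**
- **Case front:** it points away from the robot in the pictures, not towards it as the text says. I worked from the pictures.
- **Case pose fit:** it had up to 2 px of error, about 4 mm. The lid angles above come from that fit and were not measured directly.
- **Joint limits:** during the tilting, joints 2 and 6 read up to 0.003 rad past the ranges given. I took this as rounding in the printed limits, but could not confirm it.

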